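Fetch the big weight from behind the instruments

TASK

The big calibration weight is shut in at the back of the aluminium bay by three tall instruments: the dial gauge, the yellow handheld meter and the amber oil bottle. First stand all three upright on the black rubber mat, then set the big weight upright in the middle of the dead-weight tester's round steel plate, and after that put each of the three back upright on the very spot in the bay where it stood at the start. Knock nothing over and do not disturb the small weight or the brass adapter in the bay.

Things in the scene. Friction and masses are not known exactly. Their poses are not given: they have to be found in the camera images.
- gauge_c (a point): Loose dial gauge on a round foot, about 0.4 kg, 134 mm tall: foot 54 mm diameter and 12 mm high, brass stem 16 mm diameter with a hex nut, on top a steel dial case (upright disc) 68 mm diameter and 30 mm thick, its centre 33 mm above this point. Point: on its centre line, half-way up; z up. Its x axis is the dial's thin (30 mm) direction; the white face looks to -x. Grip the case across its thickness.
- meter_c (a point): Loose handheld meter standing on end, a yellow box with screen and keys, about 0.4 kg, 36 mm thick (along its x), 64 mm wide (along y), 132 mm tall. Point: on its centre line, half-way up; z up. Screen and keys face -x. Can be gripped across the 36 mm anywhere, best 25 to 45 mm above this point while it stands in the bay.
- bottle_c (a point): Loose closed amber oil bottle with a black cap, about 0.3 kg, 132 mm tall: round body 50 mm diameter up to 80 mm above its underside, black cap 36 mm diameter from 98 to 132 mm. Point: on its centre line, half-way up; z up. Round, so its yaw does not matter; best gripped by the cap, 48 mm above this point.
- weight_c (a point): The big calibration weight (loose, steel, about 0.5 kg): cylinder 46 mm diameter and 42 mm high with a 25 mm knob on top, 62 mm tall in all. It stands at the bay's origin, at the back, between the three tall things. Point: on its centre line, half-way up; z up. Grip it round the cylinder, 5 mm or so below this point, the knob between the fingers.
- small_weight_c (a point): Small steel weight of the same form, 28 mm diameter, 38 mm tall, in a front corner of the bay; not part of the job, to be left standing where it is. Point: on its centre line, half-way up; z up. 
- adapter_c (a point): Brass hexagonal adapter, 26 mm across corners, 28 mm tall, in the other front corner of the bay; not part of the job, to be left where it is. Point: on its centre line, half-way up; z up. 
- bay: Fixed aluminium bay, open in front: floor 170 x 220 mm, 4 mm thick; back wall 50 mm high (inner face 57 mm along +x), side rims 15 mm. Origin: on the table under the big weight's spot; z up. Flat grey discs mark the spots; those of the tall things lie at about (0, 66), (0, -66), (-66, 0) mm in its frame; which stands where varies. Their x axes are within 10 degrees of the bay's.
- mat: Fixed black rubber mat flat on the table, 270 mm along its x, 150 mm along its y, 3 mm thick. Origin: centre of its underside. It lies to one side of the bay, left or right.
- plate_top (a point): Centre of the top face of the dead-weight tester's round steel plate, 80 mm diameter, 75 mm above the table; z up. The tester is a fixed white box 250 x 140 mm, 55 mm high; 130 mm from the plate along +x stand a brass pillar and a blue handwheel, up to 110 mm above the table. It stands on the side of the bay away from the mat.
Mind the look-alikes: they are no part of the job. What is shaped like the part that bears meter_c but purple or red is not meant.

How it is judged:
By the outcome, as a careful person would: the job done as asked, in the order asked, and still so for the second after the job is handed in, with the robot touching nothing.
It also fails if it takes over 136 s, if anything falls off the work surface, if the arm or the gripper's body presses on something with over 40 N, if the wrist force passes 120 N, or if a joint passes its speed limit or range.

ROBOT

A 6-joint arm with a two-finger parallel gripper is mounted at the origin on the work surface. World frame = base frame: x ahead of the robot, y to its left, z up, the work surface at z = 0. Lengths are in mm, angles in rad, forces in N, time in s.
With the tool pointing down it reaches from about 275 to 750 mm from the base axis. Payload 10.2 kg.
Tool frame: the origin (TCP) lies at the very end of the fingers, on their centre line; the grasp point (between the pads) lies 19 mm behind it (ctrl.grip_depth is the distance from the TCP to the grasp point, in mm); z points along the fingers, x is the direction in which the jaws open and shut, and the axes are right-handed (so a half turn about z gives the same grasp; the last joint's range is limited). The gripper opens to 85 mm and grips with 20 to 120 N. Pads are 22 mm wide; open, the fingers measure 114 mm over their backs; the gripper's body (76 mm by 85 mm) begins 54 mm behind the grasp point. The pads swing forward as they close: fully open they stand 13 mm farther back than shut.
Start: joints at [-1.527, 0.313, 1.498, -0, 1.331, -0.223], TCP at [138.401, -506.435, 231.294] pointing down, gripper open.
Joint ranges: [-2.94, 2.94], [-0.97, 2.17], [0.19, 2.56], [-1.23, 4.37], [0.02, 3.11], [-2.88, 2.88]. Speed limits (rad/s): [2.39, 2.39, 3.01, 3.14, 3.14, 3.14].

INTERFACE

Orientations are given as a unit quaternion [w, x, y, z].
In Python, from rig import ctrl gives the robot as it stands.
- The arm moves only by the tool play_rows, never from a script. Its argument "motion" is a list of rows, each a list of 2 entries, a list of its own where there are three numbers: the shift along the tool's x, y, z in mm, then the turn, a rotation vector about the tool's x, y, z in degrees. A call has 1 to 20 rows; each row shifts and turns the commanded pose from where the row before left it, along the tool's axes as they then stand; what a row does not reach is not made up. A row lasts 1/12 s, in which the tool goes at most 41.7 mm and 7.16 degrees, less where a joint would pass 70% of its speed; a pose out of reach is approached as far as the arm can. A call with a gripper value outside its range is refused whole. "fingers" is the finger opening in mm, from 0 to 85.4, set as the call begins (left out, the last holds). The fingers move at their own pace and stop on an object; "squeeze" is the grip in N (left out, the last holds). Time passes only in rows, so rows that do not move let the fingers close. It gives the time, the measured TCP pose, the force and the opening at its end, in the units of the state.
- ctrl.sense(): the state, without advancing time (a new reading comes with each control period).
- ctrl.capture(name): name is "scene" or "top" or "wrist"; returns the picture (420x560x3 uint8, red, green, blue); there is no depth.
- ctrl.get_calibration(name): a dict with "K" (3x3 intrinsics, pixels), "R" (3x3) and "t" (3): a world point X has camera coordinates R X + t; the wrist camera has in their place "tool_from_camera" (4x4, takes a point from camera to tool coordinates, whose origin is the TCP and whose axes are the tool frame's). Camera axes: x right, y down, z forward; pixel columns grow to the right and rows downward; lengths in mm; the calibration is good to about 2 mm. A picture is of the moment at which its call begins: read the wrist's pose just before it. get_calibration takes no time and is no camera call.
- ctrl.finish_job(): hands the job in, once; it reports no verdict.
Trained networks look in the newest picture that a camera, given by its name, has taken for a name from the list of things; names that differ only in an ending like _2 or _b are one class to them, and where a whole thing is asked for, a point or a joint stands for the part that bears it (a point fixed in the world has none). Each returns a list of dicts, best first, with "p" (0 to 1); they miss things now and then, are a little off and sometimes report something else, mostly with a low value. They report only what shows in the picture. A call takes as long as a camera call. They do not tell look-alikes from the thing itself.
- ctrl.spot_in(camera, name): "position" ([column, row] as shares, 0 to 1, of the picture: columns of its width, rows of its height, amid what is visible of it).
The state is a dict: "time_s": time; "joints": joint angles; "dq": joint speeds; "tau": joint torques, N m; "eef_pos": TCP position; "ee_rot": TCP orientation; "force": force on the tool from outside, world axes, zero at the start; "wrist_torque": the same for the moment, N m; "grip_width": opening from 0.0 (shut) to 1.0 (fully open).
Only numpy, scipy, OpenCV 4.12 (cv2) and the standard library are available. Lean on these libraries where they do the work, as an engineer would, in place of code of your own. Each camera call takes 0.05 s, during which the arm holds its last target. There are 200 camera calls.

## Working session

There is one attempt and no reset: what is moved stays moved. The work goes in short steps, Python scripts to look and compute and a tool call to move; the robot and the scene stay as the last step left them, time stands still between calls to the robot, and variables do not carry over. Pictures are saved under pics/ and viewed, about 12 in all and at most 16, crops included, and the job is handed in when it is done.

Besides the shell and the picture viewer there is one more tool, called by a JSON object that holds its "op" and its "data", one argument or row to a line. play_rows: Moves the arm, as the interface text tells. Its arguments: {"type":"object","properties":{"motion":{"type":"array"},"fingers":{"type":"number"},"squeeze":{"type":"number"}},"required":["motion"]}

```bash
ls; mkdir -p pics
python3 - <<'E'
from rig import ctrl
import cv2,numpy as np
s=ctrl.sense();print(s)
for n in ["scene","top"]:
    im=ctrl.capture(n);cv2.imwrite(f"pics/{n}0.png",im[:,:,::-1])
    c=ctrl.get_calibration(n);print(n,{k:np.round(v,3).tolist() for k,v in c.items()})
    for o in ["gauge_c","meter_c","bottle_c","weight_c","small_weight_c","adapter_c","bay","mat","plate_top"]:
        print(o,[(np.round(np.array(d["position"])*[560,420],1).tolist(),round(d["p"],2)) for d in ctrl.spot_in(n,o)[:4]])
print(ctrl.get_calibration("wrist"))
E
```

```text
pics
{'time_s': 0.0, 'joints': array([-1.52741214e+00,  3.13453714e-01,  1.49844561e+00,  5.40816671e-06,
        1.33100019e+00, -2.23400432e-01]), 'dq': array([ 0.00023235, -0.00125167,  0.00020608, -0.00037032, -0.00029431,
        0.00014204]), 'tau': array([ 1.71507641e-04, -4.12271833e+01, -2.59743458e+01, -1.21250423e-04,
        4.12200388e-03,  7.57516290e-06]), 'eef_pos': array([ 138.38418244, -506.16405395,  230.72996542]), 'ee_rot': array([-5.03389593e-04,  7.94867723e-01, -6.06782396e-01, -4.16627042e-04]), 'force': array([ 0.17935187, -0.76945235,  0.08438706]), 'wrist_torque': array([0.02088769, 0.0339219 , 0.02493136]), 'grip_width': 1.0016946990631403}
scene {'K': [[448.011, 0.0, 283.014], [0.0, 448.011, 207.647], [0.0, 0.0, 1.0]], 'R': [[0.656, 0.755, -0.002], [0.492, -0.43, -0.757], [-0.572, 0.495, -0.653]], 't': [-368.795, -223.467, 1272.632]}
gauge_c [([272.5, 246.5], 0.91)]
meter_c [([245.5, 184.9], 0.87), ([397.1, 207.1], 0.76), ([322.4, 217.7], 0.75)]
bottle_c [([275.5, 207.3], 0.6)]
weight_c [([295.1, 255.7], 0.95)]
small_weight_c [([294.7, 219.1], 0.76), ([2
[... 563 characters left out ...]
 0.81), ([311.4, 181.3], 0.18)]
small_weight_c []
adapter_c [([291.8, 198.6], 0.18)]
bay [([291.2, 200.2], 0.59)]
mat [([166.4, 252.8], 0.76)]
plate_top [([387.5, 215.3], 0.84)]
{'K': array([[342.08315193,   0.        , 282.03118754],
       [  0.        , 342.08315193, 203.5991841 ],
       [  0.        ,   0.        ,   1.        ]]), 'tool_from_camera': array([[ 9.99999579e-01, -5.35313661e-04,  7.45545686e-04,
        -2.46883740e-01],
       [ 2.75592146e-04,  9.49943104e-01,  3.12422826e-01,
        -8.18912641e+01],
       [-8.75470191e-04, -3.12422489e-01,  9.49942852e-01,
        -1.43821202e+02],
       [ 0.00000000e+00,  0.00000000e+00,  0.00000000e+00,
         1.00000000e+00]])}
```

Run:
```python
import cv2
a=cv2.imread("pics/scene0.png");b=cv2.imread("pics/top0.png")
cv2.imwrite("pics/s1.png",cv2.resize(a[120:345,110:430],(800,562),interpolation=cv2.INTER_CUBIC))
cv2.imwrite("pics/t1.png",cv2.resize(b[120:330,140:440],(800,560),interpolation=cv2.INTER_CUBIC))
```

```text
(no output)
```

View pics/s1.png

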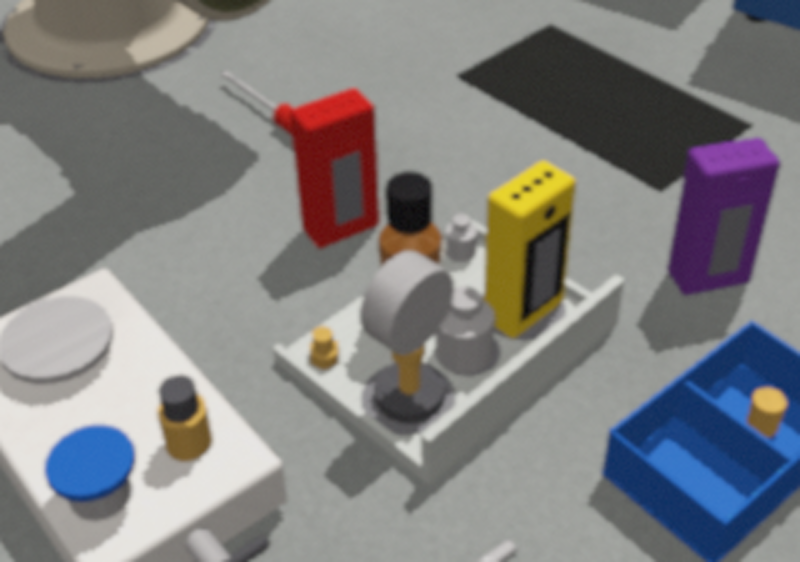

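View pics/t1.png

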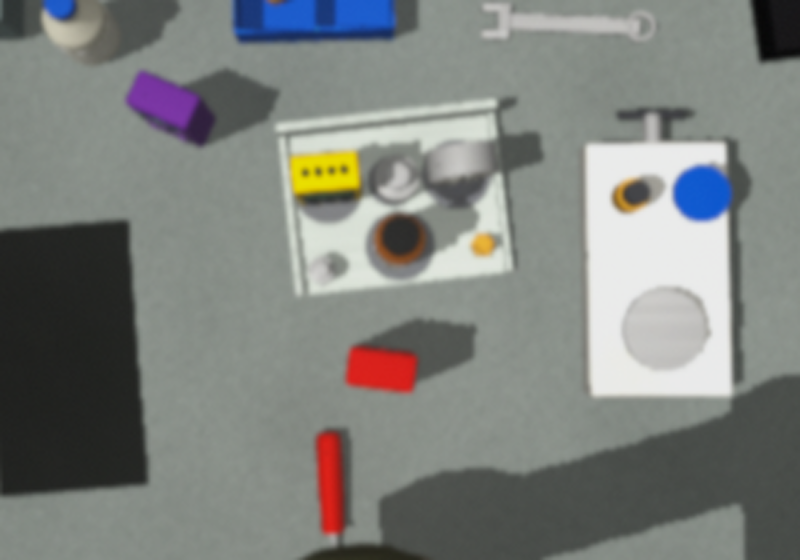

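The yellow meter in scene px (322,218) / top px (263,185) stands in the bay. The red one (scene 246,185) and the purple one (scene 397,207) stand outside it, so those are the look-alikes. The bottle is at the front of the bay, the gauge at −y and the meter at +y. The mat is on the left (+y) and the tester on the right.

```bash
cat > h.py <<'E'
import numpy as np, cv2
from rig import ctrl
from scipy.spatial.transform import Rotation as R
def cam(n):
    c=ctrl.get_calibration(n)
    if n!="wrist": return np.array(c["K"]),np.array(c["R"]),np.array(c["t"]).ravel()
    s=ctrl.sense();q=s["ee_rot"];Rt=R.from_quat([q[1],q[2],q[3],q[0]]).as_matrix()
    T=np.eye(4);T[:3,:3]=Rt;T[:3,3]=s["eef_pos"];W=np.linalg.inv(T@np.array(c["tool_from_camera"]))
    return np.array(c["K"]),W[:3,:3],W[:3,3]
def bp(C,px,z):
    K,Rm,t=C;d=Rm.T@np.linalg.solve(K,[px[0],px[1],1]);o=-Rm.T@t
    return o+d*(z-o[2])/d[2]
def tri(C1,p1,C2,p2):
    P=[K@np.c_[Rm,t] for K,Rm,t in (C1,C2)]
    X=cv2.triangulatePoints(P[0],P[1],np.array(p1,float),np.array(p2,float)).ravel();return X[:3]/X[3]
def proj(C,X):
    K,Rm,t=C;p=K@(Rm@np.asarray(X,float)+t);return p[:2]/p[2]
def pose():
    s=ctrl.sense();q=s["ee_rot"];Rt=R.from_quat([q[1],q[2],q[3],q[0]]).as_matrix()
    return s["eef_pos"],Rt,s
def delta(x,y,z,yaw):
    """tool shift (tool axes now) and turn about tool z to put TCP at xyz, pointing down, tool x at world yaw (deg, mod 180)"""
    p,Rt,s=pose();cur=np.degrees(np.arctan2(Rt[1,0],Rt[0,0]))
    d=(yaw-cur+90)%180-90
    sh=Rt.T@(np.array([x,y,z])-p)
    print("shift tool",np.round(sh,1),"turn tz",round(-d,2),"curyaw",round(cur,2),"tilt",np.round(Rt[:,2],4),"t",round(s["time_s"],2),"grip",round(s["grip_width"]*85.4,1),"j6",round(s["joints"][5],2))
E
python3 - <<'E'
from h import *
T=cam("top")
f=lambda u,v:(140+u*.375,120+v*.375)
for n,u,v,z in [("bottlecap",402,238,136),("meter",325,173,136),("m1",290,155,136),("m2",358,151,136),("m3",360,192,136),("m4",293,196,136),("gdialtop",460,157,136),("gfoot",457,178,16),("weight",398,178,64),("plate",666,328,75),("mat1",128,221,3),("mat2",147,483,3),("adapter",483,243,30),("small",325,267,36),("bayBL",277,126,50),("bayBR",497,101,50),("bayFL",298,294,15),("bayFR",512,268,15),("red",382,370,132),("bdisc",400,242,4)]:
    print(n,np.round(bp(T,f(u,v),z),1))
E
```

```text
bottlecap [574.2 -40.9 136. ]
meter [636.3  28.2 136. ]
m1 [653.9  60.  136. ]
m2 [655.8  -2.8 136. ]
m3 [617.8  -3.5 136. ]
m4 [615.9  58.3 136. ]
gdialtop [647.5 -96.7 136. ]
gfoot [ 641.  -101.4   16. ]
weight [637.5 -40.6  64. ]
plate [ 484.  -293.7   75. ]
mat1 [608.1 234.5   3. ]
mat2 [342.6 220.4   3. ]
adapter [ 573.6 -124.3   30. ]
small [553.9  33.9  36. ]
bayBL [694.1  77.1  50. ]
bayBR [ 712.7 -141.1   50. ]
bayFL [528.4  62.6  15. ]
bayFR [ 548.3 -154.    15. ]
red [453.7 -19.  132. ]
bdisc [578.6 -42.    4. ]
```

{"op": "play_rows", "data": {
  "motion": [
    [[0,0,0],[0,0,-6.65]],
    [[0,0,0],[0,0,-6.65]],
    [[0,0,0],[0,0,-6.65]],
    [[0,0,0],[0,0,-6.65]],
    [[0,0,0],[0,0,-6.65]],
    [[0,0,0],[0,0,-6.65]],
    [[0,0,0],[0,0,-6.65]],
    [[0,0,0],[0,0,-6.65]],
    [[0,0,0],[0,0,-6.65]],
    [[0,0,0],[0,0,-6.65]],
    [[0,0,0],[0,0,-6.65]],
    [[0,0,0],[0,0,-6.65]]
  ],
  "fingers": 60
}}

```text
time_s: 2.0
eef_pos: [138.4, -506.4, 231.3]
ee_rot: [0.0, 0.999, 0.047, -0.0]
force: [0.5, -0.8, 0.2]
grip_width: 0.705
```

{"op": "play_rows", "data": {
  "motion": [
    [[25.5,-22.6,-1.6],[0,0,0]],
    [[25.5,-22.6,-1.6],[0,0,0]],
    [[25.5,-22.6,-1.6],[0,0,0]],
    [[25.5,-22.6,-1.6],[0,0,0]],
    [[25.5,-22.6,-1.6],[0,0,0]],
    [[25.5,-22.6,-1.6],[0,0,0]],
    [[25.5,-22.6,-1.6],[0,0,0]],
    [[25.5,-22.6,-1.6],[0,0,0]],
    [[25.5,-22.6,-1.6],[0,0,0]],
    [[25.5,-22.6,-1.6],[0,0,0]],
    [[25.5,-22.6,-1.6],[0,0,0]],
    [[25.5,-22.6,-1.6],[0,0,0]],
    [[25.5,-22.6,-1.6],[0,0,0]],
    [[25.5,-22.6,-1.6],[0,0,0]],
    [[25.5,-22.6,-1.6],[0,0,0]],
    [[25.5,-22.6,-1.6],[0,0,0]],
    [[25.5,-22.6,-1.6],[0,0,0]],
    [[25.5,-22.6,-1.6],[0,0,0]],
    [[0,0,0],[0,0,0]],
    [[0,0,0],[0,0,0]]
  ]
}}

```text
time_s: 3.67
eef_pos: [560.0, -59.5, 259.6]
ee_rot: [-0.0, 0.999, 0.046, -0.0]
force: [0.0, 0.2, -0.1]
grip_width: 0.703
```

Run:
```python
from h import *
C=cam("wrist");p,Rt,s=pose();print(np.round(p,1),np.round(Rt,3).tolist(),s["time_s"])
im=ctrl.capture("wrist");np.savez("w1.npz",K=C[0],R=C[1],t=C[2]);cv2.imwrite("pics/w1.png",cv2.resize(im[:,:,::-1],(800,600),interpolation=cv2.INTER_CUBIC))
for o in ["gauge_c","meter_c","bottle_c","weight_c","small_weight_c","adapter_c","bay"]:
    print(o,[(np.round(np.array(d["position"])*[800,600],1).tolist(),round(d["p"],2)) for d in ctrl.spot_in("wrist",o)[:3]])
```

```text
[560.  -59.5 259.6] [[0.996, 0.091, -0.001], [0.091, -0.996, 0.0], [-0.001, -0.0, -1.0]] 3.6667
gauge_c [([521.7, 315.8], 0.87), ([413.8, 309.7], 0.62)]
meter_c [([240.3, 179.4], 0.76), ([551.1, 127.9], 0.56)]
bottle_c [([434.7, 224.4], 0.72)]
weight_c [([512.3, 221.4], 0.97)]
small_weight_c [([408.4, 100.4], 0.95)]
adapter_c [([415.6, 307.3], 0.83)]
bay [([470.0, 194.7], 0.92)]
```

View pics/w1.png

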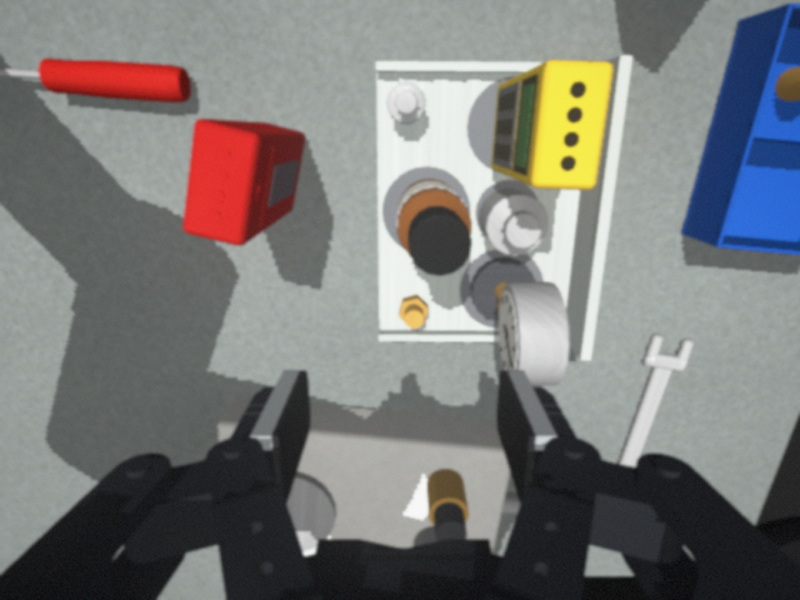

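Run:
```python
from h import *
w=np.load("w1.npz");C=(w["K"],w["R"],w["t"])
for n,u,v,z in [("cap",440,240,136),("m1",549,61,136),("m2",612,62,136),("m3",599,188,136),("m4",536,185,136),("mc",574,124,136),("gfoot",501,287,16),("gc_top",533,330,136),("weightknob",521,230,66),("disc_b",425,207,4),("back L",631,57,50),("back R",591,360,50),("FL",377,64,15),("FR",380,340,15),("red1",197,121,132),("red2",262,126,132),("red4",243,242,132)]:
    print(n,np.round(bp(C,(u*.7,v*.7),z),1))
# predicted dial outline for yaw candidates
import math
base=np.array([643.7,-104,104])
for yaw in (-5,0,5,10,15):
    a=math.radians(yaw);x=np.array([math.cos(a),math.sin(a),0]);y=np.array([-math.sin(a),math.cos(a),0])
    print(yaw,[ (np.round(proj(C,base+sx*15*x+sy*34*y)/.7)).tolist() for sx in(-1,1) for sy in(1,-1)], "top",[np.round(proj(C,base+sx*15*x+[0,0,34])/.7).tolist() for sx in(-1,1)])
```

```text
cap [580.  -35.2 136. ]
m1 [623.8  60.1 136. ]
m2 [655.2  62.5 136. ]
m3 [662.1   0.9 136. ]
m4 [ 6.28e+02 -6.00e-01  1.36e+02]
mc [642.2  31.9 136. ]
gfoot [646.7 -95.4  16. ]
gc_top [641.1 -84.1 136. ]
weightknob [642.3 -37.7  66. ]
disc_b [577.4 -36.8   4. ]
back L [699.4  79.9  50. ]
back R [ 719.6 -139.2   50. ]
FL [531.2  64.5  15. ]
FR [ 550.  -152.9   15. ]
red1 [446.1  15.6 132. ]
red2 [480.1  16.2 132. ]
red4 [469.5 -47.3 132. ]
-5 [[510.0, 288.0], [486.0, 380.0], [555.0, 295.0], [528.0, 387.0]] top [[508.0, 358.0], [557.0, 366.0]]
0 [[505.0, 289.0], [490.0, 383.0], [551.0, 293.0], [533.0, 386.0]] top [[508.0, 360.0], [557.0, 364.0]]
5 [[500.0, 291.0], [494.0, 384.0], [547.0, 291.0], [538.0, 385.0]] top [[507.0, 362.0], [557.0, 362.0]]
10 [[496.0, 293.0], [498.0, 386.0], [542.0, 289.0], [542.0, 383.0]] top [[507.0, 364.0], [558.0, 360.0]]
15 [[491.0, 295.0], [503.0, 387.0], [538.0, 288.0], [546.0, 381.0]] top [[508.0, 366.0], [557.0, 358.0]]
```

The wrist view shows the bottle cap at (440,239), the meter top at (574,124), the gauge at (533,330), the weight knob at (521,230), and the untouched pair at (407,102) and (414,310) in 800-px coordinates. All of it agrees with the bay layout. Next I go above the bottle and check closer.

{"op": "play_rows", "data": {
  "motion": [
    [[4.1,-4.3,19],[0,0,0]],
    [[4.1,-4.3,19],[0,0,0]],
    [[4.1,-4.3,19],[0,0,0]],
    [[4.1,-4.3,19],[0,0,0]],
    [[4.1,-4.3,19],[0,0,0]],
    [[0,0,0],[0,0,0]],
    [[0,0,0],[0,0,0]]
  ],
  "fingers": 70
}}

```text
time_s: 4.65
eef_pos: [577.8, -37.5, 165.0]
ee_rot: [-0.0, 0.999, 0.044, -0.001]
force: [-0.4, -0.6, 0.3]
grip_width: 0.821
```

```bash
cat > look.py <<'E'
import sys
from h import *
n=sys.argv[1];C=cam("wrist");p,Rt,s=pose();print(np.round(p,1),round(np.degrees(np.arctan2(Rt[1,0],Rt[0,0])),2),s["time_s"])
im=ctrl.capture("wrist");np.savez(n+".npz",K=C[0],R=C[1],t=C[2]);cv2.imwrite(f"pics/{n}.png",cv2.resize(im[:,:,::-1],(800,600),interpolation=cv2.INTER_CUBIC))
E
python3 look.py w2
```

```text
[577.8 -37.5 165. ] 5.09 4.65
```

View pics/w2.png

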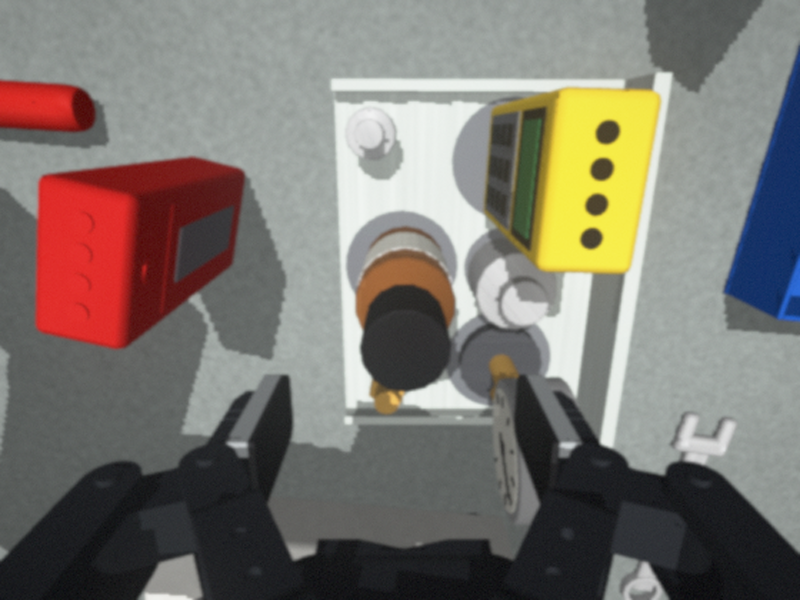

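Run:
```python
from h import *
w=np.load("w2.npz");C=(w["K"],w["R"],w["t"])
for n,u,v,z in [("cap",406,345,136),("m1",557,88,136),("m2",661,91,136),("m3",629,272,136),("m4",540,271,136),("gfoot",501,360,16),("weightknob",524,303,66),("disc_b",402,262,4),("back L",671,73,50),("FL",333,80,15)]:
    print(n,np.round(bp(C,(u*.7,v*.7),z),1))
```

```text
cap [580.4 -35.5 136. ]
m1 [621.3  60.5 136. ]
m2 [655.5  62.6 136. ]
m3 [659.4   1.  136. ]
m4 [626.7  -1.5 136. ]
gfoot [649.5 -95.2  16. ]
weightknob [643.4 -37.7  66. ]
disc_b [578.6 -37.5   4. ]
back L [699.5  80.7  50. ]
FL [531.1  65.8  15. ]
```

Run:
```python
from h import *
print(pose()[0]);delta(580,-36,99,5.2)
```

```text
[578.21666162 -37.71976481 166.07420174]
shift tool [ 1.9 -1.6 67.1] turn tz -0.13 curyaw 5.07 tilt [ 9.e-04 -4.e-04 -1.e+00] t 4.7 grip 69.9 j6 -0.36
```

{"op": "play_rows", "data": {
  "motion": [
    [[1.7,0,11],[0,0,0]],
    [[0,0,11],[0,0,0]],
    [[0,0,11],[0,0,0]],
    [[0,0,11],[0,0,0]],
    [[0,0,11],[0,0,0]],
    [[0,0,11],[0,0,0]],
    [[0,0,0],[0,0,0]],
    [[0,0,0],[0,0,0]]
  ]
}}

```text
time_s: 5.37
eef_pos: [579.5, -37.1, 98.5]
ee_rot: [-0.0, 0.999, 0.044, -0.001]
force: [0.1, 0.1, -1.0]
grip_width: 0.824
```

{"op": "play_rows", "data": {
  "motion": [
    [[0,0,0],[0,0,0]],
    [[0,0,0],[0,0,0]],
    [[0,0,0],[0,0,0]],
    [[0,0,0],[0,0,0]],
    [[0,0,0],[0,0,0]],
    [[0,0,0],[0,0,0]],
    [[0,0,0],[0,0,0]],
    [[0,0,0],[0,0,0]]
  ],
  "fingers": 0,
  "squeeze": 45
}}

```text
time_s: 6.03
eef_pos: [579.8, -37.3, 99.9]
ee_rot: [0.0, 0.999, 0.044, 0.0]
force: [-2.9, -0.4, 5.7]
grip_width: 0.41
```

Run:
```python
from h import *
p,Rt,s=pose();print(p,s["force"],s["grip_width"]*85.4);delta(471,302,200,5.2)
```

```text
[579.81415504 -37.26777973  99.85182265] [-2.94007837 -0.4007318   5.72395356] 34.98708549596289
shift tool [ -78.2 -347.5 -100.3] turn tz -0.11 curyaw 5.09 tilt [ 5.e-04 -4.e-04 -1.e+00] t 6.03 grip 35.0 j6 -0.35
```

{"op": "play_rows", "data": {
  "motion": [
    [[0,0,-10],[0,0,0]],
    [[0,0,-20],[0,0,0]],
    [[0,0,-25],[0,0,0]],
    [[0,0,-25],[0,0,0]],
    [[-6,-25,0],[0,0,0]],
    [[-6,-28,0],[0,0,0]],
    [[-6,-28,0],[0,0,0]],
    [[-6,-28,0],[0,0,0]],
    [[-6,-28,0],[0,0,0]],
    [[-6,-28,0],[0,0,0]],
    [[-6,-28,0],[0,0,0]],
    [[-6,-28,0],[0,0,0]],
    [[-6,-28,0],[0,0,0]],
    [[-6,-28,0],[0,0,0]],
    [[-6,-28,0],[0,0,0]],
    [[-6,-20,0],[0,0,0]],
    [[-6,-15,0],[0,0,0]],
    [[0,-7,0],[0,0,0]],
    [[0,0,0],[0,0,0]],
    [[0,0,0],[0,0,0]]
  ]
}}

```text
time_s: 7.7
eef_pos: [471.6, 301.1, 179.1]
ee_rot: [0.0, 0.999, 0.044, 0.0]
force: [0.6, 0.2, -3.9]
grip_width: 0.409
```

```bash
python3 - <<'E'
from h import *
p,Rt,s=pose();print(s["grip_width"]*85.4);delta(471,302,98.5,5.2)
E
python3 look.py w3
```

```text
34.891285432296684
shift tool [-0.5 -0.9 80.6] turn tz -0.11 curyaw 5.09 tilt [ 1.e-04 -3.e-04 -1.e+00] t 7.7 grip 34.9 j6 0.27
[471.6 301.1 179.1] 5.09 7.7
```

View pics/w3.png

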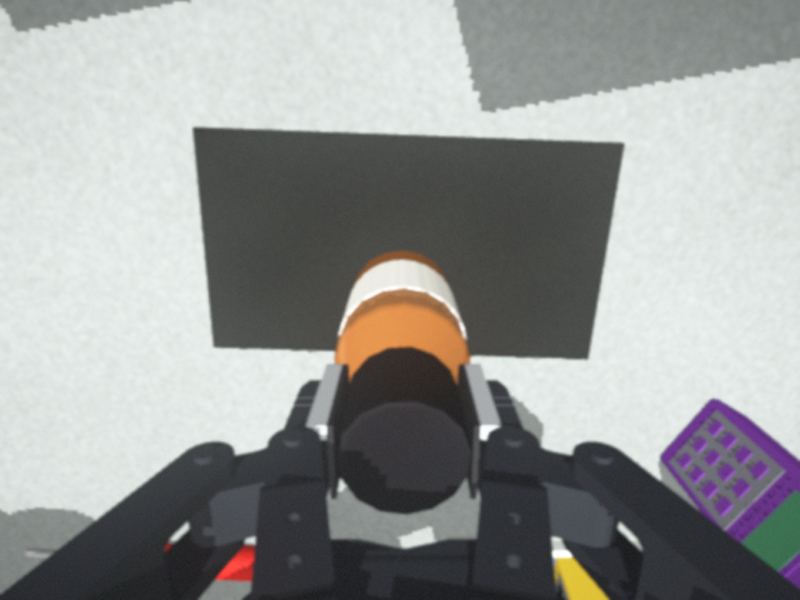

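The bottle is held upright. The mat's corners are at (194,127), (623,144), (588,358) and (215,347).

Run:
```python
from h import *
w=np.load("w3.npz");C=(w["K"],w["R"],w["t"])
P=np.array([bp(C,(u*.7,v*.7),3) for u,v in [(194,127),(623,144),(588,358),(215,347)]])
print(np.round(P,1),P.mean(0),[np.linalg.norm(P[i]-P[i-1]).round(1) for i in range(4)])
```

```text
[[336.8 371.8   3. ]
 [604.4 385.4   3. ]
 [613.1 237.5   3. ]
 [345.1 222.5   3. ]] [474.82998783 304.2886995    3.        ] [np.float64(149.5), np.float64(267.9), np.float64(148.1), np.float64(268.5)]
```

{"op": "play_rows", "data": {
  "motion": [
    [[0,0,20],[0,0,0]],
    [[0,0,20],[0,0,0]],
    [[0,0,15],[0,0,0]],
    [[0,0,12],[0,0,0]],
    [[0,0,7],[0,0,0]],
    [[0,0,4],[0,0,0]],
    [[0,0,2.6],[0,0,0]],
    [[0,0,0],[0,0,0]],
    [[0,0,0],[0,0,0]],
    [[0,0,0],[0,0,0]]
  ]
}}

```text
time_s: 8.58
eef_pos: [471.6, 301.6, 99.0]
ee_rot: [-0.0, 0.999, 0.044, 0.0]
force: [-0.1, 0.0, -3.4]
grip_width: 0.407
```

{"op": "play_rows", "data": {
  "motion": [
    [[0,0,0],[0,0,0]],
    [[0,0,0],[0,0,0]],
    [[0,0,0],[0,0,0]],
    [[0,0,0],[0,0,0]],
    [[0,0,-5],[0,0,0]],
    [[0,0,-15],[0,0,0]],
    [[0,0,-25],[0,0,0]],
    [[0,0,-35],[0,0,0]],
    [[0,0,-35],[0,0,0]],
    [[0,0,0],[0,0,0]]
  ],
  "fingers": 55
}}

```text
time_s: 9.42
eef_pos: [473.4, 302.5, 220.9]
ee_rot: [-0.002, 0.999, 0.044, 0.006]
force: [0.6, 0.3, 0.2]
grip_width: 0.644
```

Run:
```python
from h import *
p,Rt,s=pose();print(p);delta(641,31,200,4.5)
```

```text
[473.44274542 302.50781212 220.85141834]
shift tool [142.5 285.4  21.6] turn tz 0.6 curyaw 5.1 tilt [ 0.0111  0.0042 -0.9999] t 9.42 grip 55.0 j6 0.27
```

{"op": "play_rows", "data": {
  "motion": [
    [[12,23.7,0],[0,0,0]],
    [[12,23.7,0],[0,0,0]],
    [[12,23.7,0],[0,0,0]],
    [[12,23.7,0],[0,0,0]],
    [[12,23.7,0],[0,0,0]],
    [[12,23.7,0],[0,0,0]],
    [[12,23.7,0],[0,0,0]],
    [[12,23.7,5],[0,0,0]],
    [[12,23.7,8],[0,0,0]],
    [[12,23.7,8],[0,0,0]],
    [[12,23.7,8],[0,0,0]],
    [[12,23.7,8],[0,0,0]],
    [[0,0,0],[0,0,0]],
    [[0,0,0],[0,0,0]],
    [[0,0,0],[0,0,0]]
  ],
  "fingers": 64
}}

```text
time_s: 10.67
eef_pos: [639.8, 31.6, 176.9]
ee_rot: [-0.0, 0.999, 0.044, 0.0]
force: [0.6, -0.1, 0.3]
grip_width: 0.749
```

```bash
python3 look.py w4
```

```text
[639.8  31.6 176.9] 5.1 10.6667
```

View pics/w4.png

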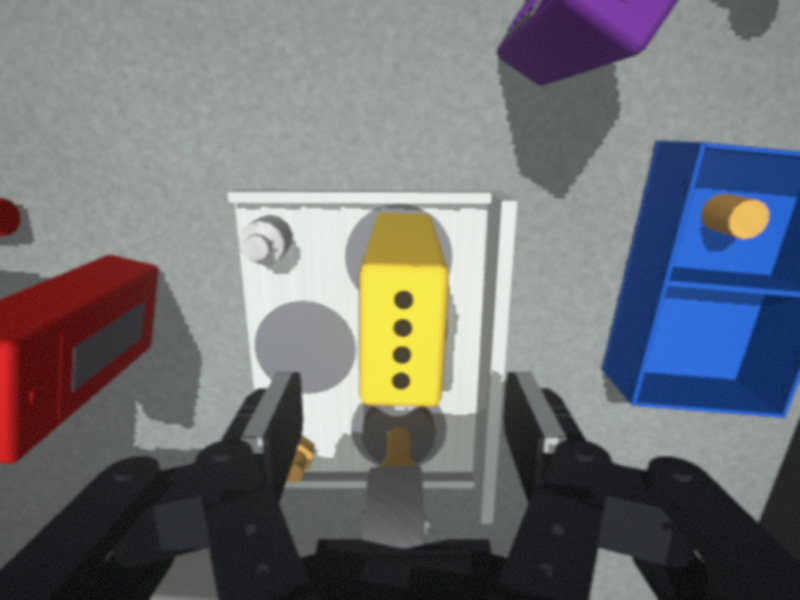

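Run:
```python
from h import *
w=np.load("w4.npz");C=(w["K"],w["R"],w["t"])
for n,u,v,z in [("m",402.5,334,136),("mt",404,264,136),("mb",400,404,136),("bdisc",305,347,4),("mdisc",398,257,4),("gfoot",398,432,16),("BL",516,200,50),("FL",230,193,15)]:
    print(n,np.round(bp(C,(u*.7,v*.7),z),1))
delta(641,31,86,3.8)
```

```text
m [641.1  32.9 136. ]
mt [639.1  62.5 136. ]
mb [6.43e+02 2.00e-01 1.36e+02]
bdisc [578.1 -39.7   4. ]
mdisc [638.2  31.5   4. ]
gfoot [649.2 -95.6  16. ]
BL [699.5  81.1  50. ]
FL [531.2  65.7  15. ]
shift tool [ 1.1  1.  91.1] turn tz 1.34 curyaw 5.14 tilt [ 7.e-04  1.e-04 -1.e+00] t 10.72 grip 64.0 j6 -0.22
```

{"op": "play_rows", "data": {
  "motion": [
    [[0.8,0,10],[0,0,1.3]],
    [[0,0,15],[0,0,0]],
    [[0,0,15],[0,0,0]],
    [[0,0,15],[0,0,0]],
    [[0,0,15],[0,0,0]],
    [[0,0,12],[0,0,0]],
    [[0,0,8],[0,0,0]],
    [[0,0,0],[0,0,0]],
    [[0,0,0],[0,0,0]]
  ]
}}

```text
time_s: 11.47
eef_pos: [640.8, 31.4, 86.6]
ee_rot: [0.0, 0.999, 0.033, 0.0]
force: [0.1, 0.8, -0.6]
grip_width: 0.75
```

{"op": "play_rows", "data": {
  "motion": [
    [[0,0,0],[0,0,0]],
    [[0,0,0],[0,0,0]],
    [[0,0,0],[0,0,0]],
    [[0,0,0],[0,0,0]],
    [[0,0,0],[0,0,0]],
    [[0,0,0],[0,0,0]],
    [[0,0,0],[0,0,0]],
    [[0,0,0],[0,0,0]]
  ],
  "fingers": 0,
  "squeeze": 60
}}

```text
time_s: 12.13
eef_pos: [641.0, 31.1, 87.5]
ee_rot: [0.0, 0.999, 0.033, 0.001]
force: [-2.4, -0.7, 4.9]
grip_width: 0.414
```

Run:
```python
from h import *
p,Rt,s=pose();print(p,s["force"],s["grip_width"]*85.4);delta(563,308,180,3.8)
```

```text
[640.98417245  31.09011431  87.54275205] [-2.38803028 -0.68346192  4.87243075] 35.36834284560685
shift tool [ -59.4 -281.4  -92.6] turn tz -0.01 curyaw 3.79 tilt [ 1.2e-03 -2.0e-04 -1.0e+00] t 12.13 grip 35.4 j6 -0.2
```

{"op": "play_rows", "data": {
  "motion": [
    [[0,0,-10],[0,0,0]],
    [[0,0,-20],[0,0,0]],
    [[0,0,-25],[0,0,0]],
    [[0,0,-25],[0,0,0]],
    [[-8,-15,-10],[0,0,0]],
    [[-8,-25,0],[0,0,0]],
    [[-8,-25,0],[0,0,0]],
    [[-8,-27,0],[0,0,0]],
    [[-8,-27,0],[0,0,0]],
    [[-8,-27,0],[0,0,0]],
    [[-5,-27,0],[0,0,0]],
    [[-5,-27,0],[0,0,0]],
    [[0,-27,0],[0,0,0]],
    [[0,-25,0],[0,0,0]],
    [[0,-18,0],[0,0,0]],
    [[0,-12,0],[0,0,0]],
    [[0,0,0],[0,0,0]],
    [[0,0,0],[0,0,0]]
  ]
}}

```text
time_s: 13.63
eef_pos: [564.1, 308.5, 176.3]
ee_rot: [0.0, 0.999, 0.033, -0.0]
force: [0.7, -1.4, -4.1]
grip_width: 0.414
```

{"op": "play_rows", "data": {
  "motion": [
    [[0,0,15],[0,0,0]],
    [[0,0,20],[0,0,0]],
    [[0,0,18],[0,0,0]],
    [[0,0,15],[0,0,0]],
    [[0,0,12],[0,0,0]],
    [[0,0,6],[0,0,0]],
    [[0,0,3],[0,0,0]],
    [[0,0,1.7],[0,0,0]],
    [[0,0,0],[0,0,0]],
    [[0,0,0],[0,0,0]],
    [[0,0,0],[0,0,0]]
  ]
}}

```text
time_s: 14.55
eef_pos: [564.7, 308.8, 86.6]
ee_rot: [-0.0, 0.999, 0.033, 0.001]
force: [0.3, -0.8, -1.7]
grip_width: 0.417
```

Run:
```python
from h import *
p,Rt,s=pose();print(p,s["force"],s["grip_width"]*85.4)
im=ctrl.capture("scene");cv2.imwrite("pics/s2.png",cv2.resize(im[40:250,200:480,::-1],(800,600),interpolation=cv2.INTER_CUBIC))
```

```text
[564.70328404 308.81730973  86.57657082] [ 0.25223861 -0.82711569 -1.67225832] 35.58804661455297
```

View pics/s2.png

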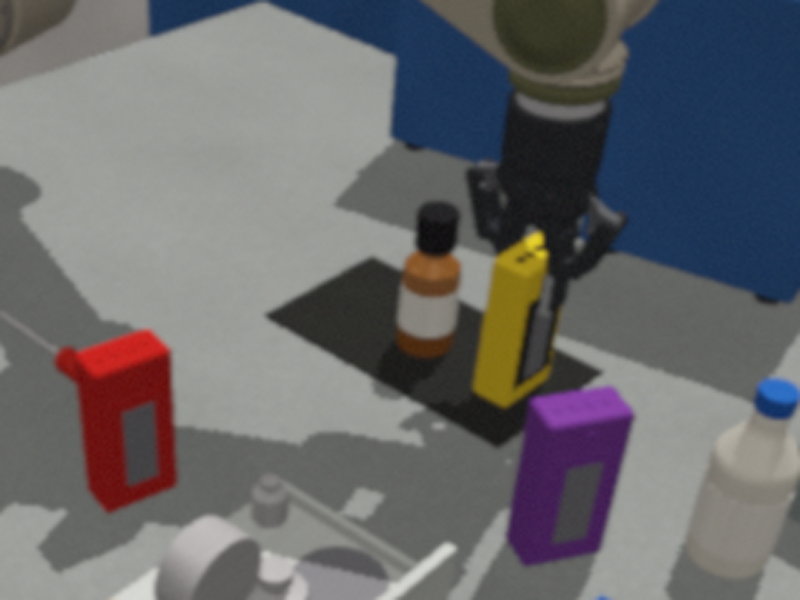

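{"op": "play_rows", "data": {
  "motion": [
    [[0,0,0],[0,0,0]],
    [[0,0,0],[0,0,0]],
    [[0,0,0],[0,0,0]],
    [[0,0,0],[0,0,0]],
    [[0,0,-5],[0,0,0]],
    [[0,0,-20],[0,0,0]],
    [[0,0,-30],[0,0,0]],
    [[0,0,-30],[0,0,0]],
    [[0,0,-20],[0,0,0]],
    [[0,0,0],[0,0,0]]
  ],
  "fingers": 55
}}

```text
time_s: 15.43
eef_pos: [565.8, 309.3, 196.4]
ee_rot: [-0.001, 0.999, 0.033, 0.004]
force: [0.0, 0.5, 0.9]
grip_width: 0.646
```

{"op": "play_rows", "data": {
  "motion": [
    [[4,29.3,0],[0,0,0]],
    [[4,29.3,0],[0,0,0]],
    [[4,29.3,0],[0,0,0]],
    [[4,29.3,0],[0,0,0]],
    [[4,29.3,0],[0,0,0]],
    [[4,29.3,0],[0,0,0]],
    [[4,29.3,0],[0,0,0]],
    [[4,29.3,0],[0,0,0]],
    [[4,29.3,0],[0,0,0]],
    [[4,29.3,0],[0,0,0]],
    [[4,29.3,0],[0,0,0]],
    [[4,29.3,0],[0,0,0]],
    [[4,29.3,0],[0,0,0]],
    [[4,29.3,0],[0,0,0]],
    [[0,0,0],[0,0,0]],
    [[0,0,0],[0,0,0]],
    [[0,0,0],[0,0,0]]
  ],
  "fingers": 70
}}

```text
time_s: 16.85
eef_pos: [647.0, -96.2, 190.4]
ee_rot: [-0.0, 0.999, 0.033, -0.0]
force: [-0.0, 0.4, 0.3]
grip_width: 0.818
```

```bash
python3 look.py w5
```

```text
[647.  -96.2 190.4] 3.8 16.85
```

View pics/w5.png

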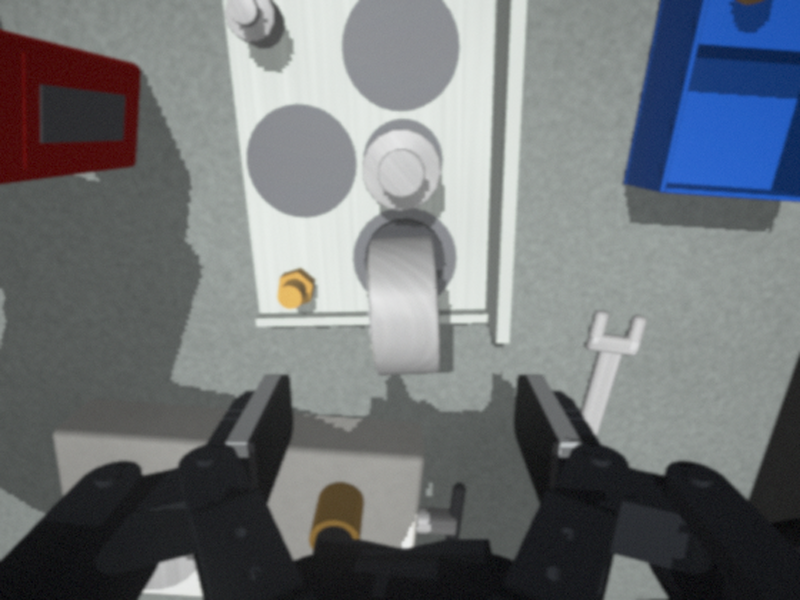

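Run:
```python
from h import *
w=np.load("w5.npz");C=(w["K"],w["R"],w["t"])
for n,u,v,z in [("gdisc",405,257,4),("bdisc",302,160,4),("mdisc",401,47,4),("weight",402,173,66),("caseA(top near)",406,373,104),("caseB",401,237,104),("adapter",293,292,32)]:
    print(n,np.round(bp(C,(u*.7,v*.7),z),1))
import math
for base in ([648,-100,104],[648,-97,104]):
  for yaw in (3.8,6,8):
    a=math.radians(yaw);x=np.array([math.cos(a),math.sin(a),0]);y=np.array([-math.sin(a),math.cos(a),0])
    th=np.linspace(0,2*np.pi,73)
    for sx in (-1,1):
        q=np.array([proj(C,np.array(base)+sx*15*x+34*(np.cos(t)*y+np.sin(t)*np.array([0,0,1])))/.7 for t in th])
        i,j=q[:,1].argmin(),q[:,1].argmax();print(base[1],yaw,sx,q[i].round(),q[j].round())
```

```text
gdisc [650.1 -99.2   4. ]
bdisc [578.5 -38.5   4. ]
mdisc [638.8  32.4   4. ]
weight [644.1 -37.4  66. ]
caseA(top near) [ 652.8 -136.4  104. ]
caseB [645.5 -64.2 104. ]
adapter [ 578.3 -120.4   32. ]
-100 3.8 -1 [371. 239.] [371. 376.]
-100 3.8 1 [432. 239.] [432. 376.]
-100 6 -1 [368. 241.] [373. 377.]
-100 6 1 [429. 238.] [434. 375.]
-100 8 -1 [366. 242.] [375. 378.]
-100 8 1 [427. 237.] [436. 374.]
-97 3.8 -1 [371. 233.] [371. 371.]
-97 3.8 1 [432. 233.] [432. 371.]
-97 6 -1 [369. 235.] [373. 372.]
-97 6 1 [430. 232.] [435. 370.]
-97 8 -1 [366. 236.] [375. 373.]
-97 8 1 [427. 231.] [437. 368.]
```

{"op": "play_rows", "data": {
  "motion": [
    [[1.8,3.1,10],[0,0,-2.2]],
    [[0,0,18],[0,0,0]],
    [[0,0,20],[0,0,0]],
    [[0,0,20],[0,0,0]],
    [[0,0,15],[0,0,0]],
    [[0,0,13],[0,0,0]],
    [[0,0,9],[0,0,0]],
    [[0,0,0],[0,0,0]],
    [[0,0,0],[0,0,0]],
    [[0,0,0],[0,0,0]]
  ]
}}

```text
time_s: 17.73
eef_pos: [649.7, -99.6, 86.9]
ee_rot: [0.0, 0.999, 0.052, 0.001]
force: [0.0, -1.3, -0.0]
grip_width: 0.817
```

{"op": "play_rows", "data": {
  "motion": [
    [[0,0,0],[0,0,0]],
    [[0,0,0],[0,0,0]],
    [[0,0,0],[0,0,0]],
    [[0,0,0],[0,0,0]],
    [[0,0,0],[0,0,0]],
    [[0,0,0],[0,0,0]],
    [[0,0,0],[0,0,0]],
    [[0,0,0],[0,0,0]],
    [[0,0,0],[0,0,0]]
  ],
  "fingers": 0,
  "squeeze": 60
}}

```text
time_s: 18.48
eef_pos: [649.1, -100.0, 86.4]
ee_rot: [0.0, 0.999, 0.052, -0.0]
force: [-3.7, -0.4, 5.0]
grip_width: 0.347
```

Run:
```python
from h import *
p,Rt,s=pose();print(p,s["force"],s["grip_width"]*85.4);delta(385,299,180,6)
```

```text
[649.10301426 -99.98771915  86.3669239 ] [-3.71967582 -0.3974373   5.00825084] 29.6367135791543
shift tool [-221.1 -424.3  -93.7] turn tz -0.01 curyaw 5.99 tilt [-1.e-04 -2.e-04 -1.e+00] t 18.48 grip 29.6 j6 -0.44
```

{"op": "play_rows", "data": {
  "motion": [
    [[0,0,-10],[0,0,0]],
    [[0,0,-20],[0,0,0]],
    [[0,0,-25],[0,0,0]],
    [[0,0,-25],[0,0,0]],
    [[0,0,-20],[0,0,0]],
    [[-7,-14,0],[0,0,0]],
    [[-14,-26,0],[0,0,0]],
    [[-14,-26,0],[0,0,0]],
    [[-14,-26,0],[0,0,0]],
    [[-14,-28,0],[0,0,0]],
    [[-15,-28,0],[0,0,0]],
    [[-15,-28,0],[0,0,0]],
    [[-15,-28,0],[0,0,0]],
    [[-15,-28,0],[0,0,0]],
    [[-15,-28,0],[0,0,0]],
    [[-15,-28,0],[0,0,0]],
    [[-15,-28,0],[0,0,0]],
    [[-14,-28,0],[0,0,0]],
    [[-14,-28,0],[0,0,0]],
    [[-11,-22,0],[0,0,0]]
  ]
}}

```text
time_s: 20.15
eef_pos: [400.7, 272.0, 186.0]
ee_rot: [-0.0, 0.999, 0.053, -0.0]
force: [-0.5, 0.1, -3.4]
grip_width: 0.346
```

{"op": "play_rows", "data": {
  "motion": [
    [[-8,-17,0],[0,0,0]],
    [[-6,-13,0],[0,0,0]],
    [[0,0,0],[0,0,0]],
    [[0,0,20],[0,0,0]],
    [[0,0,20],[0,0,0]],
    [[0,0,20],[0,0,0]],
    [[0,0,15],[0,0,0]],
    [[0,0,12],[0,0,0]],
    [[0,0,7],[0,0,0]],
    [[0,0,4],[0,0,0]],
    [[0,0,2.7],[0,0,0]],
    [[0,0,0],[0,0,0]],
    [[0,0,0],[0,0,0]],
    [[0,0,0],[0,0,0]]
  ]
}}

```text
time_s: 21.32
eef_pos: [385.5, 298.8, 85.5]
ee_rot: [-0.0, 0.999, 0.052, 0.0]
force: [0.2, -0.4, -3.8]
grip_width: 0.347
```

Run:
```python
from h import *
p,Rt,s=pose();print(p,s["force"],s["grip_width"]*85.4);delta(385,299,86,6)
im=ctrl.capture("scene");cv2.imwrite("pics/s3.png",cv2.resize(im[60:330,100:460,::-1],(800,600),interpolation=cv2.INTER_CUBIC))
```

```text
[385.46872576 298.78376593  85.53810242] [ 0.2059619  -0.40569368 -3.83591674] 29.599337078103673
shift tool [-0.4 -0.3 -0.5] turn tz -0.01 curyaw 5.99 tilt [ 9.e-04  4.e-04 -1.e+00] t 21.32 grip 29.6 j6 0.31
```

View pics/s3.png

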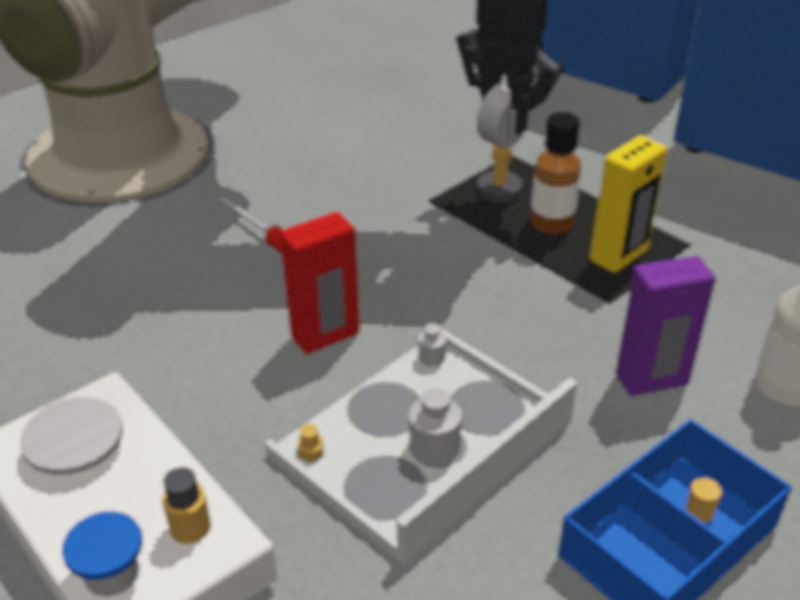

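{"op": "play_rows", "data": {
  "motion": [
    [[0,0,0.7],[0,0,0]],
    [[0,0,0],[0,0,0]],
    [[0,0,0],[0,0,0]]
  ]
}}

```text
time_s: 21.62
eef_pos: [385.4, 298.9, 85.3]
ee_rot: [-0.0, 0.999, 0.052, 0.0]
force: [-3.3, -0.7, 5.4]
grip_width: 0.346
```

{"op": "play_rows", "data": {
  "motion": [
    [[0,0,0],[0,0,0]],
    [[0,0,0],[0,0,0]],
    [[0,0,0],[0,0,0]],
    [[0,0,0],[0,0,0]],
    [[0,0,-5],[0,0,0]],
    [[0,0,-20],[0,0,0]],
    [[0,0,-30],[0,0,0]],
    [[0,0,-30],[0,0,0]],
    [[0,0,-25],[0,0,0]],
    [[0,0,0],[0,0,0]]
  ],
  "fingers": 55
}}

```text
time_s: 22.45
eef_pos: [386.9, 299.6, 199.5]
ee_rot: [-0.002, 0.999, 0.052, 0.004]
force: [0.9, 0.3, -0.4]
grip_width: 0.645
```

{"op": "play_rows", "data": {
  "motion": [
    [[14.8,24.1,0],[0,0,0]],
    [[14.8,24.1,0],[0,0,0]],
    [[14.8,24.1,0],[0,0,0]],
    [[14.8,24.1,0],[0,0,0]],
    [[14.8,24.1,0],[0,0,0]],
    [[14.8,24.1,0],[0,0,0]],
    [[14.8,24.1,0],[0,0,0]],
    [[14.8,24.1,0],[0,0,0]],
    [[14.8,24.1,0],[0,0,0]],
    [[14.8,24.1,10],[0,0,0]],
    [[14.8,24.1,10],[0,0,0]],
    [[14.8,24.1,10],[0,0,0]],
    [[14.8,24.1,10],[0,0,0]],
    [[14.8,24.1,10],[0,0,0]],
    [[14.8,24.1,10],[0,0,0]],
    [[0,0,10],[0,0,0]],
    [[0,0,0],[0,0,0]],
    [[0,0,0],[0,0,0]]
  ],
  "fingers": 66
}}

```text
time_s: 23.95
eef_pos: [643.1, -37.1, 123.8]
ee_rot: [-0.0, 0.999, 0.052, -0.001]
force: [-0.6, 0.6, -0.4]
grip_width: 0.768
```

```bash
python3 look.py w6
```

```text
[643.1 -37.1 123.8] 5.99 23.95
```

View pics/w6.png

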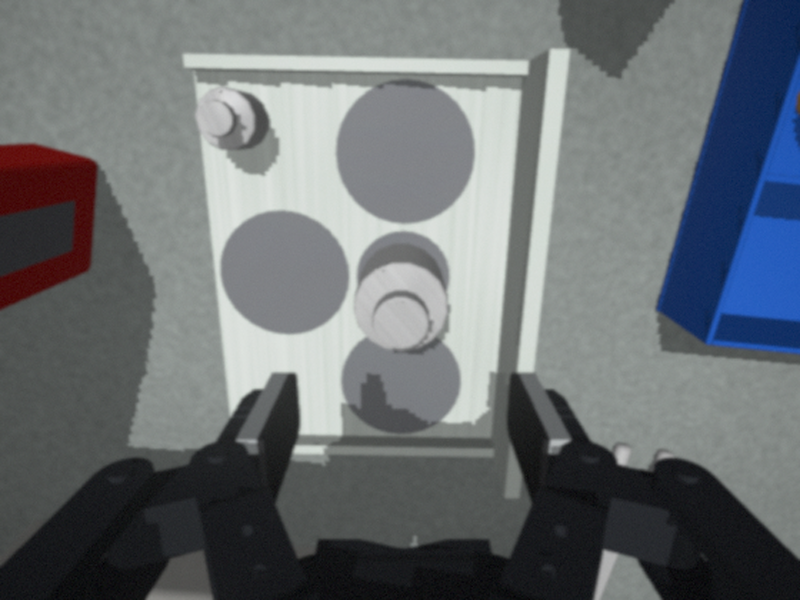

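Run:
```python
from h import *
w=np.load("w6.npz");C=(w["K"],w["R"],w["t"])
for n,u,v,z in [("knob",401,322,66),("cyl",401,307,46),("gdisc",401,380,4),("bdisc",285,272,4),("mdisc",406,151,4),("small",218,119,42),("BL",568,50,50),("BR",516,497,50)]:
    print(n,np.round(bp(C,(u*.7,v*.7),z),1))
```

```text
knob [643.8 -37.3  66. ]
cyl [643.7 -37.6  46. ]
gdisc [649.9 -99.6   4. ]
bdisc [578.2 -38.9   4. ]
mdisc [638.8  33.1   4. ]
small [555.5  39.4  42. ]
BL [699.2  80.7  50. ]
BR [ 717.1 -139.    50. ]
```

{"op": "play_rows", "data": {
  "motion": [
    [[0,0,0],[0,0,-6.9]],
    [[0,0,0],[0,0,-6.9]],
    [[0,0,0],[0,0,-6.9]],
    [[0,0,0],[0,0,-6.9]],
    [[0,0,0],[0,0,-6.9]],
    [[0,0,0],[0,0,-6.9]],
    [[0,0,0],[0,0,-6.9]],
    [[0,0,0],[0,0,-6.9]],
    [[0,0,0],[0,0,-6.9]],
    [[0,0,0],[0,0,-6.9]],
    [[0,0,0],[0,0,-6.9]],
    [[0,0,0],[0,0,-6.9]],
    [[0,0,0],[0,0,-6.9]],
    [[0,0,0],[0,0,0]],
    [[0,0,0],[0,0,0]],
    [[0,0,0],[0,0,0]]
  ],
  "fingers": 75
}}

```text
time_s: 25.33
eef_pos: [643.7, -37.2, 125.0]
ee_rot: [0.0, 0.672, 0.74, 0.0]
force: [0.2, 0.5, 0.4]
grip_width: 0.881
```

Run:
```python
from h import *
print(pose()[0]);delta(643.7,-37.5,11,95.7)
```

```text
[643.65427615 -37.15299669 125.00728366]
shift tool [-3.00e-01 -1.00e-01  1.14e+02] turn tz -0.18 curyaw 95.52 tilt [ 7.e-04 -2.e-04 -1.e+00] t 25.33 grip 75.2 j6 -1.91
```

{"op": "play_rows", "data": {
  "motion": [
    [[0,0,15],[0,0,0]],
    [[0,0,20],[0,0,0]],
    [[0,0,20],[0,0,0]],
    [[0,0,18],[0,0,0]],
    [[0,0,15],[0,0,0]],
    [[0,0,12],[0,0,0]],
    [[0,0,8],[0,0,0]],
    [[0,0,5],[0,0,0]],
    [[0,0,0],[0,0,0]],
    [[0,0,0],[0,0,0]]
  ]
}}

```text
time_s: 26.17
eef_pos: [644.0, -37.7, 12.0]
ee_rot: [0.0, 0.671, 0.741, 0.0]
force: [0.2, -0.0, 0.3]
grip_width: 0.878
```

{"op": "play_rows", "data": {
  "motion": [
    [[0,0,0],[0,0,0]],
    [[0,0,0],[0,0,0]],
    [[0,0,0],[0,0,0]],
    [[0,0,0],[0,0,0]],
    [[0,0,0],[0,0,0]],
    [[0,0,0],[0,0,0]],
    [[0,0,0],[0,0,0]],
    [[0,0,0],[0,0,0]]
  ],
  "fingers": 0,
  "squeeze": 70
}}

```text
time_s: 26.83
eef_pos: [644.3, -37.8, 12.6]
ee_rot: [0.001, 0.671, 0.741, 0.0]
force: [-0.3, 0.3, 6.5]
grip_width: 0.515
```

Run:
```python
from h import *
p,Rt,s=pose();print(p,s["force"],s["grip_width"]*85.4);delta(488,-292,160,95.6)
```

```text
[644.27496179 -37.80025215  12.56200589] [-0.29193538  0.32512717  6.48449825] 44.00120529800687
shift tool [-237.6 -180.4 -147.6] turn tz 0.08 curyaw 95.68 tilt [ 1.9e-03 -5.0e-04 -1.0e+00] t 26.83 grip 44.0 j6 -1.91
```

{"op": "play_rows", "data": {
  "motion": [
    [[0,0,-10],[0,0,0]],
    [[0,0,-20],[0,0,0]],
    [[0,0,-30],[0,0,0]],
    [[0,0,-30],[0,0,0]],
    [[0,0,-30],[0,0,0]],
    [[-9,-7,-28],[0,0,0]],
    [[-19.8,-15,0],[0,0,0]],
    [[-19.8,-15,0],[0,0,0]],
    [[-19.8,-15,0],[0,0,0]],
    [[-19.8,-15,0],[0,0,0]],
    [[-19.8,-15,0],[0,0,0]],
    [[-19.8,-15,0],[0,0,0]],
    [[-19.8,-15,0],[0,0,0]],
    [[-19.8,-15,0],[0,0,0]],
    [[-19.8,-15,0],[0,0,0]],
    [[-19.8,-15,0],[0,0,0]],
    [[-19.8,-15,0],[0,0,0]],
    [[-10.8,-8.4,0],[0,0,0]],
    [[0,0,0],[0,0,0]],
    [[0,0,0],[0,0,0]]
  ]
}}

```text
time_s: 28.5
eef_pos: [487.4, -291.8, 159.2]
ee_rot: [-0.001, 0.672, 0.741, 0.0]
force: [1.1, -0.1, -4.7]
grip_width: 0.52
```

```bash
python3 look.py w7
```

```text
[ 487.4 -291.8  159.2] 95.62 28.5
```

View pics/w7.png

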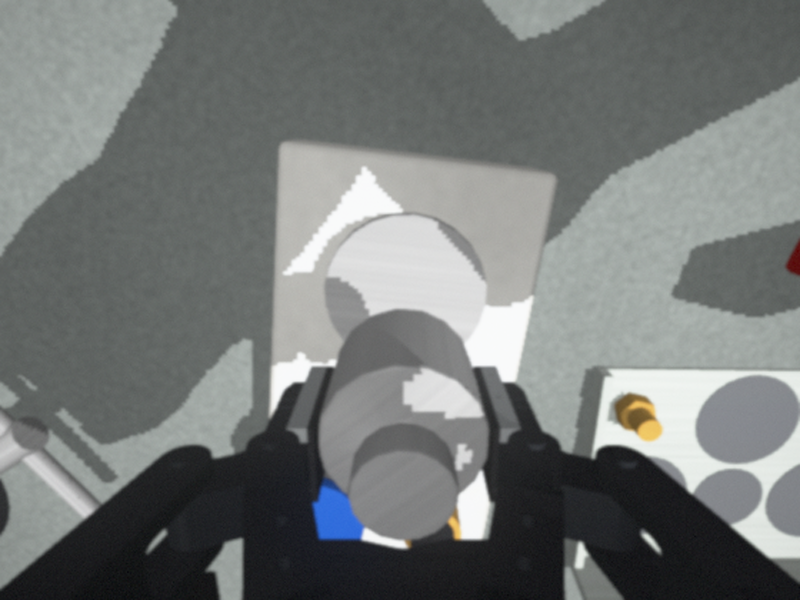

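Run:
```python
from h import *
from scipy.optimize import least_squares
w=np.load("w7.npz");C=(w["K"],w["R"],w["t"]);th=np.linspace(0,2*np.pi,361)
def ext(c,r):
    q=np.array([proj(C,[c[0]+r*np.cos(t),c[1]+r*np.sin(t),75])/.7 for t in th]);return np.array([q[:,0].min(),q[:,0].max(),q[:,1].min()])
s=least_squares(lambda v:ext(v[:2],v[2])-[325,487,214],[488,-291,40],diff_step=1e-3);print(s.x,s.fun)
# T box corner check z=55
print(bp(C,(281*.7,141*.7),55),bp(C,(556*.7,175*.7),55)); delta(s.x[0],s.x[1],84,95.6)
```

```text
[ 485.64387303 -290.08350191   39.83560172] [ 3.46972229e-10  1.06359721e-09 -7.65083996e-09]
[ 419.86968292 -357.51335746   55.        ] [ 422.71863998 -221.5337319    55.        ]
shift tool [ 1.3 -2.  75.2] turn tz 0.08 curyaw 95.68 tilt [-3.e-04  1.e-03 -1.e+00] t 28.55 grip 44.3 j6 -2.41
```

{"op": "play_rows", "data": {
  "motion": [
    [[1.5,-2,10],[0,0,0]],
    [[0,0,18],[0,0,0]],
    [[0,0,17],[0,0,0]],
    [[0,0,13],[0,0,0]],
    [[0,0,8],[0,0,0]],
    [[0,0,5],[0,0,0]],
    [[0,0,3],[0,0,0]],
    [[0,0,1.5],[0,0,0]],
    [[0,0,0],[0,0,0]],
    [[0,0,0],[0,0,0]],
    [[0,0,0],[0,0,0]]
  ]
}}

```text
time_s: 29.47
eef_pos: [485.8, -290.9, 84.5]
ee_rot: [0.001, 0.671, 0.741, 0.0]
force: [0.2, -0.1, -4.6]
grip_width: 0.517
```

Run:
```python
from h import *
p,Rt,s=pose();print(p,s["force"]);delta(485.6,-290.1,83,95.6)
```

```text
[ 485.79145453 -290.85370852   84.46132649] [ 0.19827803 -0.08402792 -4.55659872]
shift tool [ 0.8 -0.1  1.5] turn tz 0.09 curyaw 95.69 tilt [ 8.e-04 -7.e-04 -1.e+00] t 29.47 grip 44.2 j6 -2.42
```

{"op": "play_rows", "data": {
  "motion": [
    [[0.4,0,0.6],[0,0,0]],
    [[0,0,0.6],[0,0,0]],
    [[0,0,0],[0,0,0]],
    [[0,0,0],[0,0,0]]
  ]
}}

```text
time_s: 29.8
eef_pos: [485.7, -290.4, 83.5]
ee_rot: [0.0, 0.671, 0.741, -0.0]
force: [-2.7, 2.2, 5.5]
grip_width: 0.515
```

{"op": "play_rows", "data": {
  "motion": [
    [[0,0,0],[0,0,0]],
    [[0,0,0],[0,0,0]],
    [[0,0,0],[0,0,0]],
    [[0,0,0],[0,0,0]],
    [[0,0,-5],[0,0,0]],
    [[0,0,-20],[0,0,0]],
    [[0,0,-30],[0,0,0]],
    [[0,0,-30],[0,0,0]],
    [[0,0,-27],[0,0,0]],
    [[0,0,0],[0,0,0]],
    [[0,0,0],[0,0,0]],
    [[0,0,0],[0,0,0]]
  ],
  "fingers": 75
}}

```text
time_s: 30.8
eef_pos: [485.3, -290.0, 194.1]
ee_rot: [-0.0, 0.671, 0.741, 0.0]
force: [0.6, 0.7, -0.2]
grip_width: 0.88
```

```bash
python3 look.py w8
```

```text
[ 485.3 -290.   194.1] 95.69 30.8
```

View pics/w8.png

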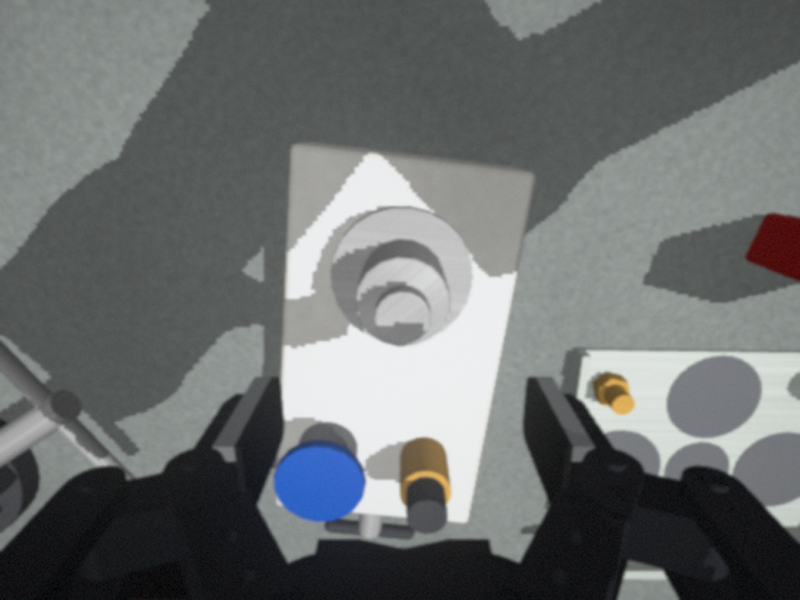

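Run:
```python
from h import *
w=np.load("w8.npz");C=(w["K"],w["R"],w["t"])
print(bp(C,(403*.7,310*.7),137),bp(C,(404*.7,286*.7),117),bp(C,(401.5*.7,274.5*.7),75))
```

```text
[ 481.58164028 -289.98614535  137.        ] [ 476.85846929 -289.97809625  117.        ] [ 483.51120638 -290.63687833   75.        ]
```

{"op": "play_rows", "data": {
  "motion": [
    [[0,0,0],[0,0,6.9]],
    [[0,0,0],[0,0,6.9]],
    [[0,0,0],[0,0,6.9]],
    [[0,0,0],[0,0,6.9]],
    [[0,0,0],[0,0,6.9]],
    [[0,0,0],[0,0,6.9]],
    [[0,0,0],[0,0,6.9]],
    [[0,0,0],[0,0,6.9]],
    [[0,0,0],[0,0,6.9]],
    [[0,0,0],[0,0,6.9]],
    [[0,0,0],[0,0,6.9]],
    [[0,0,0],[0,0,6.9]],
    [[0,0,0],[0,0,6.9]],
    [[0,0,0],[0,0,0]],
    [[0,0,0],[0,0,0]]
  ],
  "fingers": 60
}}

```text
time_s: 32.1
eef_pos: [485.3, -290.1, 193.8]
ee_rot: [-0.001, 0.999, 0.054, -0.001]
force: [0.2, 1.0, 0.2]
grip_width: 0.701
```

Run:
```python
from h import *
print(pose()[0]);delta(385.4,298.9,200,6)
```

```text
[ 485.2922602  -290.06576976  193.81217549]
shift tool [ -35.8 -596.3   -5.4] turn tz 0.19 curyaw 6.19 tilt [-0.0012  0.0011 -1.    ] t 32.1 grip 59.8 j6 -0.85
```

{"op": "play_rows", "data": {
  "motion": [
    [[-2,-20,-1],[0,0,0]],
    [[-2,-33,0],[0,0,0]],
    [[-2,-33,0],[0,0,0]],
    [[-2,-33,0],[0,0,0]],
    [[-2,-33,0],[0,0,0]],
    [[-2,-33,0],[0,0,0]],
    [[-2,-33,0],[0,0,0]],
    [[-2,-33,0],[0,0,0]],
    [[-2,-33,0],[0,0,0]],
    [[-2,-33,0],[0,0,0]],
    [[-2,-33,0],[0,0,0]],
    [[-2,-33,0],[0,0,0]],
    [[-2,-33,0],[0,0,0]],
    [[-2,-33,0],[0,0,0]],
    [[-2,-33,0],[0,0,0]],
    [[-2,-33,0],[0,0,0]],
    [[-2,-33,0],[0,0,0]],
    [[-2,-33,0],[0,0,0]],
    [[0,-15,0],[0,0,0]],
    [[0,0,0],[0,0,0]]
  ]
}}

```text
time_s: 33.77
eef_pos: [386.6, 301.0, 195.2]
ee_rot: [-0.0, 0.998, 0.056, -0.0]
force: [0.2, 0.6, -0.6]
grip_width: 0.702
```

{"op": "play_rows", "data": {
  "motion": [
    [[0,0,0],[0,0,0]],
    [[0,0,0],[0,0,0]],
    [[0,0,0],[0,0,0]]
  ]
}}

```text
time_s: 34.02
eef_pos: [387.8, 297.8, 195.6]
ee_rot: [0.0, 0.999, 0.052, -0.0]
force: [0.2, 0.3, 0.7]
grip_width: 0.703
```

```bash
python3 - <<'E'
from h import *
print(pose()[0]);delta(385.4,298.9,85.3,6)
E
python3 look.py w9
```

```text
[387.81198947 297.77158024 195.64258858]
shift tool [ -2.3  -1.4 110.3] turn tz -0.03 curyaw 5.97 tilt [-2.e-04 -3.e-04 -1.e+00] t 34.02 grip 60.0 j6 0.31
[387.8 297.8 195.6] 5.97 34.0167
```

View pics/w9.png

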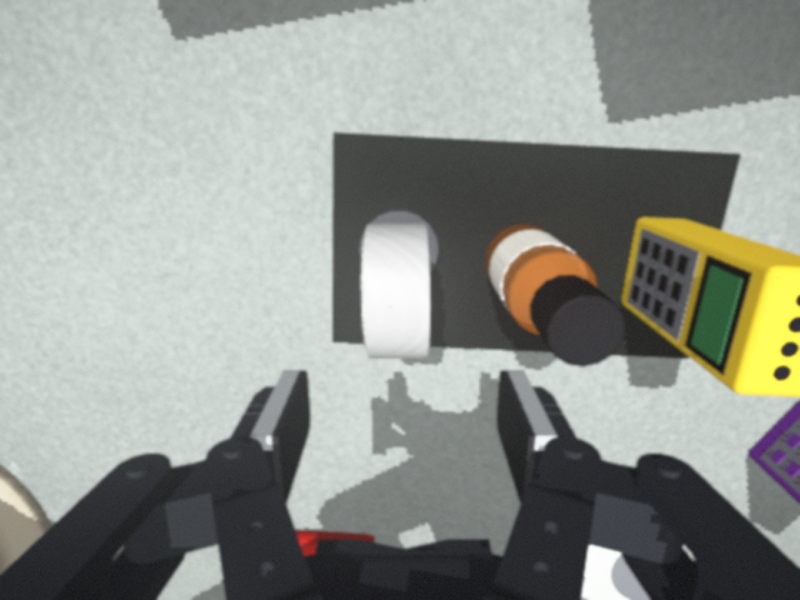

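{"op": "play_rows", "data": {
  "motion": [
    [[-2.3,-1.4,15],[0,0,0]],
    [[0,0,20],[0,0,0]],
    [[0,0,20],[0,0,0]],
    [[0,0,20],[0,0,0]],
    [[0,0,15],[0,0,0]],
    [[0,0,12],[0,0,0]],
    [[0,0,8],[0,0,0]],
    [[0,0,0],[0,0,0]],
    [[0,0,0],[0,0,0]],
    [[0,0,0],[0,0,0]]
  ]
}}

```text
time_s: 34.9
eef_pos: [385.6, 299.9, 86.5]
ee_rot: [-0.0, 0.999, 0.052, 0.001]
force: [0.2, -0.4, 0.3]
grip_width: 0.701
```

{"op": "play_rows", "data": {
  "motion": [
    [[0,0,0],[0,0,0]],
    [[0,0,0],[0,0,0]],
    [[0,0,0],[0,0,0]],
    [[0,0,0],[0,0,0]],
    [[0,0,0],[0,0,0]],
    [[0,0,0],[0,0,0]],
    [[0,0,0],[0,0,0]],
    [[0,0,0],[0,0,0]]
  ],
  "fingers": 0,
  "squeeze": 60
}}

```text
time_s: 35.57
eef_pos: [385.1, 300.0, 86.3]
ee_rot: [-0.0, 0.999, 0.052, 0.0]
force: [-3.5, -0.5, 5.4]
grip_width: 0.342
```

{"op": "play_rows", "data": {
  "motion": [
    [[0,0,-10],[0,0,0]],
    [[0,0,-20],[0,0,0]],
    [[0,0,-25],[0,0,0]],
    [[0,0,-25],[0,0,0]],
    [[0,0,-20],[0,0,0]],
    [[6,12,0],[0,0,0]],
    [[11,22,0],[0,0,0]],
    [[14,27,0],[0,0,0]],
    [[15,28,0],[0,0,0]],
    [[15,28,0],[0,0,0]],
    [[15,28,0],[0,0,0]],
    [[15,28,0],[0,0,0]],
    [[15,28,0],[0,0,0]],
    [[15,28,0],[0,0,0]],
    [[15,28,0],[0,0,0]],
    [[15,28,0],[0,0,0]],
    [[14,28,0],[0,0,0]],
    [[14,28,0],[0,0,0]],
    [[14,28,0],[0,0,0]],
    [[12,26,0],[0,0,0]]
  ]
}}

```text
time_s: 37.23
eef_pos: [630.7, -73.2, 185.7]
ee_rot: [-0.0, 0.999, 0.052, -0.0]
force: [0.7, 0.0, -3.2]
grip_width: 0.342
```

{"op": "play_rows", "data": {
  "motion": [
    [[9,18,0],[0,0,0]],
    [[5,12,0],[0,0,0]],
    [[2,6,0],[0,0,0]],
    [[0,0,0],[0,0,0]],
    [[0,0,0],[0,0,0]],
    [[0,0,0],[0,0,0]]
  ]
}}

```text
time_s: 37.73
eef_pos: [649.5, -104.7, 185.9]
ee_rot: [-0.0, 0.999, 0.053, -0.0]
force: [-0.8, 0.3, -3.5]
grip_width: 0.345
```

Run:
```python
from h import *
p,Rt,s=pose();print(p,s["force"]);delta(649.5,-99.6,87,6)
```

```text
[ 649.52497311 -104.68352227  185.89345234] [-0.81404426  0.31694557 -3.52428924]
shift tool [ 0.5 -5.  98.9] turn tz 0.04 curyaw 6.04 tilt [-3.e-04  3.e-04 -1.e+00] t 37.73 grip 29.4 j6 -0.44
```

{"op": "play_rows", "data": {
  "motion": [
    [[0.4,-6,10],[0,0,0]],
    [[0,0,20],[0,0,0]],
    [[0,0,20],[0,0,0]],
    [[0,0,17],[0,0,0]],
    [[0,0,13],[0,0,0]],
    [[0,0,9],[0,0,0]],
    [[0,0,5],[0,0,0]],
    [[0,0,3],[0,0,0]],
    [[0,0,1],[0,0,0]],
    [[0,0,0],[0,0,0]],
    [[0,0,0],[0,0,0]],
    [[0,0,0],[0,0,0]]
  ]
}}

```text
time_s: 38.73
eef_pos: [649.9, -99.8, 88.4]
ee_rot: [0.0, 0.999, 0.052, 0.001]
force: [-0.1, 0.3, -2.7]
grip_width: 0.344
```

Run:
```python
from h import *
p,Rt,s=pose();print(p,s["force"]);delta(649.5,-98.7,87,6)
```

```text
[649.90942152 -99.78454811  88.36580928] [-0.12880081  0.26391825 -2.72168107]
shift tool [-0.3 -1.1  1.4] turn tz -0.02 curyaw 5.98 tilt [ 1.1e-03 -4.0e-04 -1.0e+00] t 38.73 grip 29.4 j6 -0.43
```

{"op": "play_rows", "data": {
  "motion": [
    [[0,-0.6,0.7],[0,0,0]],
    [[0,0,0.5],[0,0,0]],
    [[0,0,0],[0,0,0]],
    [[0,0,0],[0,0,0]]
  ]
}}

```text
time_s: 39.07
eef_pos: [649.8, -99.2, 87.3]
ee_rot: [0.0, 0.999, 0.052, 0.0]
force: [-3.5, -0.7, 4.0]
grip_width: 0.345
```

{"op": "play_rows", "data": {
  "motion": [
    [[0,0,0],[0,0,0]],
    [[0,0,0],[0,0,0]],
    [[0,0,0],[0,0,0]],
    [[0,0,0],[0,0,0]],
    [[0,0,-5],[0,0,0]],
    [[0,0,-20],[0,0,0]],
    [[0,0,-30],[0,0,0]],
    [[0,0,-30],[0,0,0]],
    [[0,0,-25],[0,0,2.2]],
    [[0,0,0],[0,0,0]]
  ],
  "fingers": 60
}}

```text
time_s: 39.9
eef_pos: [651.3, -99.6, 203.0]
ee_rot: [0.002, 0.999, 0.032, 0.005]
force: [0.3, 0.5, 0.2]
grip_width: 0.704
```

{"op": "play_rows", "data": {
  "motion": [
    [[-4,-27,0],[0,0,0]],
    [[-4,-27,0],[0,0,0]],
    [[-4,-27,0],[0,0,0]],
    [[-4,-27,0],[0,0,0]],
    [[-4,-27,0],[0,0,0]],
    [[-4,-27,0],[0,0,0]],
    [[-4,-27,0],[0,0,0]],
    [[-4,-27,0],[0,0,0]],
    [[-4,-27,0],[0,0,0]],
    [[-4,-27,0],[0,0,0]],
    [[-4,-27,0],[0,0,0]],
    [[-4,-27,0],[0,0,0]],
    [[-4,-27,0],[0,0,0]],
    [[-4,-27,0],[0,0,0]],
    [[-1,-27,0],[0,0,0]],
    [[0,-8,0],[0,0,0]],
    [[0,0,0],[0,0,0]],
    [[0,0,0],[0,0,0]],
    [[0,0,0],[0,0,0]]
  ]
}}

```text
time_s: 41.48
eef_pos: [565.8, 307.9, 196.5]
ee_rot: [0.0, 0.999, 0.032, -0.0]
force: [0.0, -0.8, 0.2]
grip_width: 0.702
```

Run:
```python
from h import *
p,Rt,s=pose();print(p,s["force"]);delta(564.7,308.8,86.6,3.8)
```

```text
[565.80823476 307.94769822 196.45403357] [ 0.00128494 -0.81073667  0.23084294]
shift tool [ -1.   -1.  109.9] turn tz -0.08 curyaw 3.72 tilt [-1.e-04 -4.e-04 -1.e+00] t 41.48 grip 60.0 j6 0.25
```

{"op": "play_rows", "data": {
  "motion": [
    [[-1,-0.8,15],[0,0,0]],
    [[0,0,20],[0,0,0]],
    [[0,0,20],[0,0,0]],
    [[0,0,20],[0,0,0]],
    [[0,0,15],[0,0,0]],
    [[0,0,12],[0,0,0]],
    [[0,0,8],[0,0,0]],
    [[0,0,0],[0,0,0]],
    [[0,0,0],[0,0,0]],
    [[0,0,0],[0,0,0]]
  ]
}}

```text
time_s: 42.32
eef_pos: [565.0, 310.0, 87.6]
ee_rot: [-0.0, 0.999, 0.033, 0.001]
force: [-0.4, -0.7, 0.8]
grip_width: 0.704
```

{"op": "play_rows", "data": {
  "motion": [
    [[0,0,0],[0,0,0]],
    [[0,0,0],[0,0,0]],
    [[0,0,0],[0,0,0]],
    [[0,0,0],[0,0,0]],
    [[0,0,0],[0,0,0]],
    [[0,0,0],[0,0,0]],
    [[0,0,0],[0,0,0]],
    [[0,0,0],[0,0,0]]
  ],
  "fingers": 0
}}

```text
time_s: 42.98
eef_pos: [564.6, 310.2, 87.4]
ee_rot: [-0.0, 0.999, 0.033, 0.001]
force: [-2.0, 0.1, 5.6]
grip_width: 0.418
```

{"op": "play_rows", "data": {
  "motion": [
    [[0,0,-10],[0,0,0]],
    [[0,0,-20],[0,0,0]],
    [[0,0,-25],[0,0,0]],
    [[0,0,-25],[0,0,0]],
    [[0,0,-20],[0,0,0]],
    [[0,12,0],[0,0,0]],
    [[0,22,0],[0,0,0]],
    [[0,27,0],[0,0,0]],
    [[2,27,0],[0,0,0]],
    [[5,27,0],[0,0,0]],
    [[6,27,0],[0,0,0]],
    [[8,27,0],[0,0,0]],
    [[9,27,0],[0,0,0]],
    [[9,26,0],[0,0,0]],
    [[8,25,0],[0,0,0]],
    [[7,18,0],[0,0,0]],
    [[4,12,0],[0,0,0]],
    [[0,5,0],[0,0,0]],
    [[0,0,0],[0,0,0]],
    [[0,0,0],[0,0,0]]
  ]
}}

```text
time_s: 44.65
eef_pos: [640.3, 33.1, 186.1]
ee_rot: [-0.0, 0.999, 0.033, -0.001]
force: [-0.2, 0.9, -3.8]
grip_width: 0.413
```

Run:
```python
from h import *
p,Rt,s=pose();print(p,s["force"]);delta(640.7,31.3,88,3.8)
```

```text
[640.32130981  33.0787861  186.07003477] [-0.24625338  0.87615722 -3.84907286]
shift tool [ 0.4  1.9 98.1] turn tz 0.01 curyaw 3.81 tilt [-1.e-03  5.e-04 -1.e+00] t 44.65 grip 35.3 j6 -0.2
```

{"op": "play_rows", "data": {
  "motion": [
    [[0,0.5,10],[0,0,0]],
    [[0,0,20],[0,0,0]],
    [[0,0,20],[0,0,0]],
    [[0,0,17],[0,0,0]],
    [[0,0,13],[0,0,0]],
    [[0,0,8],[0,0,0]],
    [[0,0,5],[0,0,0]],
    [[0,0,3],[0,0,0]],
    [[0,0,1],[0,0,0]],
    [[0,0,0.6],[0,0,0]],
    [[0,0,0],[0,0,0]],
    [[0,0,0],[0,0,0]],
    [[0,0,0],[0,0,0]]
  ]
}}

```text
time_s: 45.73
eef_pos: [641.1, 31.9, 89.4]
ee_rot: [0.0, 0.999, 0.033, 0.0]
force: [-0.1, -0.7, -3.9]
grip_width: 0.416
```

Run:
```python
from h import *
p,Rt,s=pose();print(p,s["force"]);delta(640.4,32.5,88,3.8)
```

```text
[641.10056801  31.87390049  89.36192538] [-0.07797891 -0.74781546 -3.91210772]
shift tool [-0.7 -0.7  1.4] turn tz -0.01 curyaw 3.79 tilt [ 8.e-04 -1.e-04 -1.e+00] t 45.73 grip 35.6 j6 -0.2
```

{"op": "play_rows", "data": {
  "motion": [
    [[-0.5,-0.4,0.7],[0,0,0]],
    [[0,0,0.4],[0,0,0]],
    [[0,0,0],[0,0,0]],
    [[0,0,0],[0,0,0]]
  ]
}}

```text
time_s: 46.07
eef_pos: [640.6, 32.2, 88.5]
ee_rot: [0.0, 0.999, 0.033, 0.0]
force: [-3.1, 0.9, 3.6]
grip_width: 0.414
```

{"op": "play_rows", "data": {
  "motion": [
    [[0,0,0],[0,0,0]],
    [[0,0,0],[0,0,0]],
    [[0,0,0],[0,0,0]],
    [[0,0,0],[0,0,0]],
    [[0,0,-5],[0,0,0]],
    [[0,0,-20],[0,0,0]],
    [[0,0,-30],[0,0,0]],
    [[0,0,-30],[0,0,0]],
    [[0,0,-20],[0,0,0]],
    [[0,0,0],[0,0,0]]
  ],
  "fingers": 60
}}

```text
time_s: 46.9
eef_pos: [642.0, 32.1, 198.3]
ee_rot: [0.001, 0.999, 0.033, 0.004]
force: [0.5, 0.4, -0.0]
grip_width: 0.704
```

{"op": "play_rows", "data": {
  "motion": [
    [[-12,-22,0],[0,0,0]],
    [[-12,-22,0],[0,0,0]],
    [[-12,-22,0],[0,0,0]],
    [[-12,-22,0],[0,0,0]],
    [[-12,-22,0],[0,0,0]],
    [[-12,-22,0],[0,0,0]],
    [[-12,-22,0],[0,0,0]],
    [[-12,-22,0],[0,0,0]],
    [[-12,-22,0],[0,0,0]],
    [[-12,-22,0],[0,0,0]],
    [[-12,-22,0],[0,0,0]],
    [[-12,-22,0],[0,0,0]],
    [[-7,-16,0],[0,0,0]],
    [[0,0,0],[0,0,0]],
    [[0,0,0],[0,0,0]],
    [[0,0,0],[0,0,0]]
  ]
}}

```text
time_s: 48.23
eef_pos: [471.5, 301.1, 192.6]
ee_rot: [0.0, 0.999, 0.033, -0.0]
force: [-0.2, -0.3, 0.4]
grip_width: 0.702
```

Run:
```python
from h import *
p,Rt,s=pose();print(p,s["force"]);delta(471.6,301.5,98.5,5.1)
```

```text
[471.53085921 301.08031325 192.57528182] [-0.21034553 -0.25033465  0.37522382]
shift tool [ 0.1 -0.4 94.1] turn tz -1.34 curyaw 3.76 tilt [-2.e-04 -3.e-04 -1.e+00] t 48.23 grip 59.9 j6 0.29
```

{"op": "play_rows", "data": {
  "motion": [
    [[0,0,15],[0,0,-1.3]],
    [[0,0,20],[0,0,0]],
    [[0,0,20],[0,0,0]],
    [[0,0,15],[0,0,0]],
    [[0,0,12],[0,0,0]],
    [[0,0,8],[0,0,0]],
    [[0,0,4],[0,0,0]],
    [[0,0,0],[0,0,0]],
    [[0,0,0],[0,0,0]],
    [[0,0,0],[0,0,0]]
  ]
}}

```text
time_s: 49.07
eef_pos: [471.7, 301.7, 99.6]
ee_rot: [-0.0, 0.999, 0.044, 0.001]
force: [0.3, -0.7, -0.2]
grip_width: 0.704
```

{"op": "play_rows", "data": {
  "motion": [
    [[0,0,0],[0,0,0]],
    [[0,0,0],[0,0,0]],
    [[0,0,0],[0,0,0]],
    [[0,0,0],[0,0,0]],
    [[0,0,0],[0,0,0]],
    [[0,0,0],[0,0,0]],
    [[0,0,0],[0,0,0]],
    [[0,0,0],[0,0,0]]
  ],
  "fingers": 0,
  "squeeze": 45
}}

```text
time_s: 49.73
eef_pos: [471.3, 301.8, 99.4]
ee_rot: [-0.0, 0.999, 0.044, 0.0]
force: [-2.4, 0.4, 5.5]
grip_width: 0.415
```

{"op": "play_rows", "data": {
  "motion": [
    [[0,0,-10],[0,0,0]],
    [[0,0,-20],[0,0,0]],
    [[0,0,-25],[0,0,0]],
    [[0,0,-25],[0,0,0]],
    [[0,14,0],[0,0,0]],
    [[4,25,0],[0,0,0]],
    [[6,28,0],[0,0,0]],
    [[6,28,0],[0,0,0]],
    [[6,28,0],[0,0,0]],
    [[6,28,0],[0,0,0]],
    [[6,28,0],[0,0,0]],
    [[6,28,0],[0,0,0]],
    [[6,28,0],[0,0,0]],
    [[6,28,0],[0,0,0]],
    [[6,28,0],[0,0,0]],
    [[6,25,0],[0,0,0]],
    [[6,18,0],[0,0,0]],
    [[6,10,0],[0,0,0]],
    [[1.6,2.6,0],[0,0,0]],
    [[0,0,0],[0,0,0]]
  ]
}}

```text
time_s: 51.4
eef_pos: [579.1, -36.8, 178.1]
ee_rot: [-0.0, 0.999, 0.044, -0.001]
force: [-0.6, -0.3, -3.7]
grip_width: 0.408
```

{"op": "play_rows", "data": {
  "motion": [
    [[0,0,0],[0,0,0]],
    [[0,0,0],[0,0,0]]
  ]
}}

```text
time_s: 51.57
eef_pos: [578.9, -35.6, 178.7]
ee_rot: [-0.0, 0.999, 0.045, -0.0]
force: [0.8, 0.6, -2.9]
grip_width: 0.407
```

Run:
```python
from h import *
p,Rt,s=pose();print(p,s["force"]);delta(579.7,-37.2,99,5.1)
```

```text
[578.86016548 -35.55345172 178.67882706] [ 0.7952015   0.56965527 -2.85455556]
shift tool [ 0.7  1.7 79.7] turn tz 0.06 curyaw 5.16 tilt [-5.e-04  3.e-04 -1.e+00] t 51.57 grip 34.8 j6 -0.35
```

{"op": "play_rows", "data": {
  "motion": [
    [[0.5,1.1,10],[0,0,0]],
    [[0,0,18],[0,0,0]],
    [[0,0,17],[0,0,0]],
    [[0,0,13],[0,0,0]],
    [[0,0,9],[0,0,0]],
    [[0,0,5],[0,0,0]],
    [[0,0,3.5],[0,0,0]],
    [[0,0,2],[0,0,0]],
    [[0,0,0.6],[0,0,0]],
    [[0,0,0.5],[0,0,0]],
    [[0,0,0],[0,0,0]],
    [[0,0,0],[0,0,0]],
    [[0,0,0],[0,0,0]]
  ]
}}

```text
time_s: 52.65
eef_pos: [580.0, -37.8, 100.5]
ee_rot: [0.0, 0.999, 0.044, 0.0]
force: [-0.1, -0.1, -2.4]
grip_width: 0.409
```

Run:
```python
from h import *
p,Rt,s=pose();print(p,s["force"]);delta(579.7,-37.2,99,5.1)
```

```text
[580.02141753 -37.78754654 100.54126071] [-0.14161325 -0.05539305 -2.42615893]
shift tool [-0.3 -0.6  1.5] turn tz -0.01 curyaw 5.09 tilt [ 7.e-04 -2.e-04 -1.e+00] t 52.65 grip 34.9 j6 -0.36
```

{"op": "play_rows", "data": {
  "motion": [
    [[-0.3,-0.6,0.5],[0,0,0]],
    [[0,0,0.3],[0,0,0]],
    [[0,0,0],[0,0,0]],
    [[0,0,0],[0,0,0]]
  ]
}}

```text
time_s: 52.98
eef_pos: [579.9, -37.5, 100.5]
ee_rot: [0.001, 0.999, 0.044, 0.001]
force: [-2.0, -0.9, 5.2]
grip_width: 0.41
```

{"op": "play_rows", "data": {
  "motion": [
    [[0,0,0],[0,0,0]],
    [[0,0,0],[0,0,0]],
    [[0,0,0],[0,0,0]],
    [[0,0,0],[0,0,0]],
    [[0,0,-5],[0,0,0]],
    [[0,0,-20],[0,0,0]],
    [[0,0,-30],[0,0,0]],
    [[0,0,-30],[0,0,0]],
    [[0,0,-30],[0,0,0]],
    [[0,0,-25],[0,0,0]],
    [[-7,3,-15],[0,0,0]],
    [[-15,19,-4],[0,0,0]],
    [[0,0,0],[0,0,0]],
    [[0,0,0],[0,0,0]],
    [[0,0,0],[0,0,0]]
  ],
  "fingers": 60
}}

```text
time_s: 54.23
eef_pos: [559.6, -60.8, 258.2]
ee_rot: [-0.0, 0.999, 0.044, -0.0]
force: [-0.4, 0.0, -0.2]
grip_width: 0.701
```

```bash
python3 look.py w10
```

```text
[559.6 -60.8 258.2] 5.08 54.2333
```

View pics/w10.png

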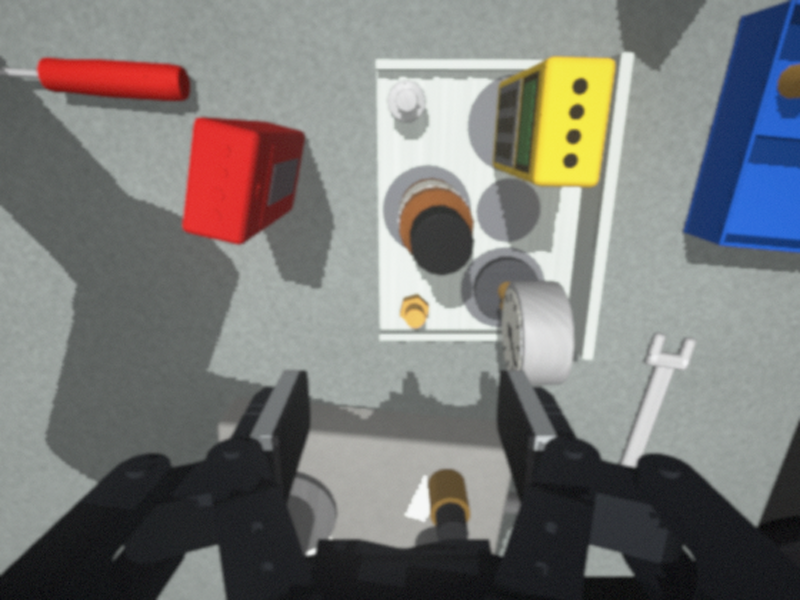

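Run:
```python
from h import *
a=cv2.imread("pics/w1.png");b=cv2.imread("pics/w10.png")
A=np.load("w1.npz");B=np.load("w10.npz");C1=(A["K"],A["R"],A["t"]);C2=(B["K"],B["R"],B["t"])
def m(n,x0,y0,x1,y1,z):
    t=a[y0:y1,x0:x1];s=b[y0-25:y1+25,x0-25:x1+25];r=cv2.matchTemplate(s,t,cv2.TM_CCOEFF_NORMED);_,v,_,l=cv2.minMaxLoc(r)
    c=np.array([(x0+x1)/2,(y0+y1)/2]);d=np.array(l)-25
    print(n,"px",d,"score",round(v,3),"mm",np.round((bp(C2,(c+d)*.7,z)-bp(C1,c*.7,z))[:2],1))
m("bayback",585,30,640,360,50);m("small",385,75,430,125,35);m("adapter",395,290,435,335,30);m("meter top",545,62,605,185,136);m("meter dots",555,75,595,178,136)
m("cap",405,205,475,278,130);m("gauge case",495,280,572,390,125);m("gauge foot",470,258,530,300,16);m("red",185,115,305,245,120);m("tester",425,465,475,540,100)
```

```text
bayback px [ 2 -3] score 0.995 mm [0.1 0.7]
small px [ 0 -2] score 0.99 mm [-0.2  0.1]
adapter px [ 1 -1] score 0.985 mm [0.1 0.3]
meter top px [ 2 -3] score 0.995 mm [0.1 0. ]
meter dots px [ 2 -3] score 0.996 mm [0.1 0.1]
cap px [2 0] score 0.993 mm [ 0.7 -0.9]
gauge case px [ 3 -1] score 0.963 mm [ 0.8 -0. ]
gauge foot px [ 3 -1] score 0.91 mm [1.6 0.1]
red px [ 0 -1] score 0.996 mm [ 0.2 -0.2]
tester px [1 0] score 0.995 mm [-0.4  0. ]
```

Every item is back within about 1.5 mm of its starting position. One last scene view, then I hand in.

Run:
```python
from rig import ctrl
import cv2
im=ctrl.capture("scene");cv2.imwrite("pics/s4.png",cv2.resize(im[90:345,100:440,::-1],(800,600),interpolation=cv2.INTER_CUBIC))
```

```text
(no output)
```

View pics/s4.png

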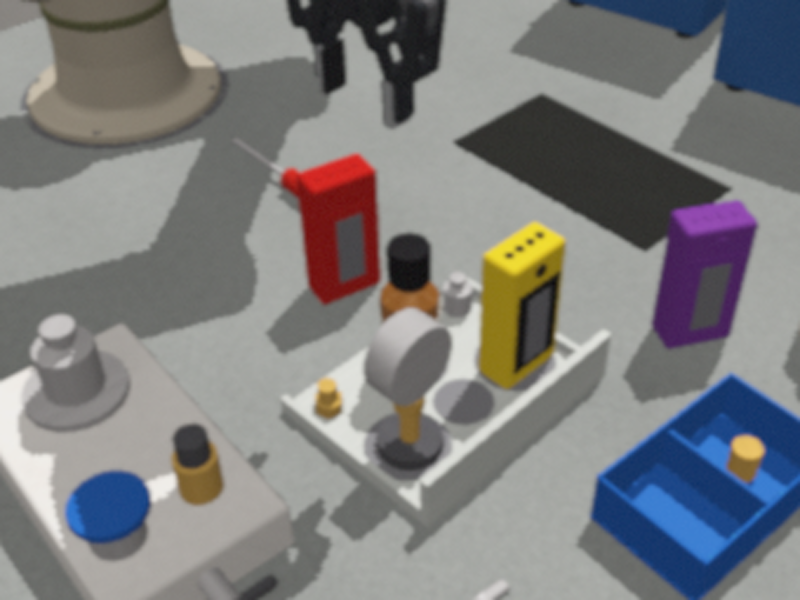

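```bash
python3 -c "
from rig import ctrl
print(ctrl.finish_job(), ctrl.sense()['time_s'])"
```

```text
the job is handed in; nothing more can be done
the job is handed in; nothing more can be done
```

The job is done and handed in at about 54 s of robot time, well under the 136 s limit. I moved the bottle, meter and gauge upright onto the mat and set the big weight on the tester plate. Then I put the gauge, meter and bottle back where they had stood.

- **Positions in the bay:** Matching the wrist picture from the start with the one from the end puts the meter within 0.1 mm, the bottle within about 1.1 mm and the gauge within about 1.6 mm of their original spots. The bay and the two things to leave alone, the small weight and the brass adapter, show no shift beyond the matching noise of about 0.7 mm.
- **Big weight:** It stands upright on the plate. The wrist view puts it about 2 mm from the centre, and my rough reading of the last scene picture suggests 3 to 4 mm. I did not correct this.
- **Failed or disagreeing checks:** One edge reading on the weight's cylinder in that wrist view was about 7 mm from the plate centre. I discarded it because the edge was partly hidden. At the start the top camera also read about 5 mm off the wrist camera in x and 3 mm in y, so I used the wrist readings.

The last scene picture shows everything standing and the gripper clear of everything.

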